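# Scoop the big nuts into the kit box and rack the scoop

### The job

Use the metal scoop to move all three big nuts from the blue tray into the empty compartment of the yellow kit box; the nuts are oiled, so do not touch them with the fingers. Then put the scoop away on edge in the wide slot of the red rack, the whole pan down in the slot with its front at the end stop and the handle sticking out at the open end. Leave the glue bottle and the tape measure where they stand.

Things in the scene. Friction and masses are not known exactly. Their poses are not given: they have to be found in the camera images.
- scoop: Loose metal scoop, 0.28 kg, flat on the bench at first. Pan 88 long (x) x 104 wide (y), floor and walls 2 thick; back wall 30 high, side walls 30 sloping to 7 at the open front, lip tapered thin. Origin: centre of the pan's underside; +x to the lip (x = 44), +z up. Round wooden handle, 24 diameter, behind it, rising at 28 degrees: axis from (x, z) = (-62, 26) to (-150, 73).
- scoop_grip (a point): Middle of the scoop's wooden handle, on its axis: (-106, 0, 49.5) mm in the scoop's frame, axes as the scoop's.
- tray: Blue open parts tray, fixed to the bench, 189 (x) x 133 (y) outside, walls 2 thick and 29 high, floor 2 thick, inside 182 x 122. Origin: centre of the underside. +x towards the end where the nuts lie; they start in the half at +x, at least 8 from the middle and 12 clear of the long side walls.
- nut_1: Plain steel hexagon nut, 27 across flats, 16 high, chamfered, 50 g, lying flat in the tray. Origin: centre of its underside, z up through the hole.
- nut_2: A second nut like nut_1.
- nut_3: A third nut like nut_1.
- kit_box: Yellow open kit box fixed to the bench, 150 (x) x 266 (y) x 58 high, walls 4 thick, a divider of full height across the middle at y = 0. The half at -y already holds a white clamp cap standing about 70 high; the half at +y is empty, for the nuts. Origin: centre of the underside.
- kit_empty (a point): Centre of the inner floor of the kit box's empty compartment, 5 above the bench; the compartment is 142 (x) x 127 (y) inside and its rim is 53 above this point. Axes as the kit box's.
- rack: Red steel rack fixed to the bench, wooden foot 130 (x) x 104 (y) x 10 high. Wide slot along x at y = 0: 38 wide, floor 10 above the bench, side plates x = -46 to 58 reaching 76 high (flared lip to 88 at +y), open at the top and the -x end, stop face at x = 58. A scraper, black handle, stands at y = -27, 104 high, x = -32 to 48. Origin: under the foot, on the slot's centre line.
- rack_slot (a point): Point on the floor of the wide slot above the rack's origin: x along the slot to the stop (face at 58), y across (walls at -19 and 19), z up. With the scoop stowed on edge and its front at the stop, the scoop's origin is near x = 14, y = -15 or 15, z = 52, its x along the slot's x.
- thread_lock: Small red bottle with a white nozzle, 31 across and 98 high, standing loose on the bench; a bystander. Origin: centre of its underside.
- tape_measure: Yellow tape measure, 34 x 88 x 60 high, loose on the bench; a bystander. Origin: centre of its underside.
There are look-alikes about, which are no part of the job. There is more than one size of the scoop; the one meant has the size given above.

How it is judged:
On the way:
1. all three nuts lie in the empty compartment of the kit box (x of nut_1 in the frame of kit_empty between -0.071 and 0.071 m and y of nut_1 in the frame of kit_empty between -0.064 and 0.064 m and z of each of nut_1, nut_2, nut_3 in the frame of kit_empty below 0.045 m and x of nut_2 in the frame of kit_empty between -0.071 and 0.071 m and y of nut_2 in the frame of kit_empty between -0.064 and 0.064 m and x of nut_3 in the frame of kit_empty between -0.071 and 0.071 m and y of nut_3 in the frame of kit_empty between -0.064 and 0.064 m), for 0.2 s.
At the end, for the whole second after the job is handed in: All three nuts at rest in the kit box's empty compartment, below its rim; scoop at rest on edge in the wide slot, upright within 0.2 rad, along it within 0.15 rad, lower edge on the slot floor (6 mm), front within 30 mm of the stop, handle out at the open end (all of step 1 and x of scoop in the frame of rack_slot between -0.02 and 0.02 m and y of scoop in the frame of rack_slot between -0.022 and 0.022 m and z of scoop in the frame of rack_slot between 0.044 and 0.058 m and angle between scoop's own z axis and vertical between 1.37 and 1.77 rad and angle between the x axis of scoop and the x axis of rack_slot, either way round below 0.15 rad and linear speed of each of nut_1, nut_2, nut_3, scoop below 0.02 m/s); the robot touches nothing.
It fails at once if the fingers touch a nut (contact force between the fingers and nut_1 above 1 N or contact force between the fingers and nut_2 above 1 N or contact force between the fingers and nut_3 above 1 N).
It fails at once if the glue bottle or the tape measure is moved by more than 4 cm or the bottle is knocked over (distance of any of thread_lock, tape_measure from where it was at the start of the episode above 0.04 m or angle between thread_lock's own z axis and vertical above 0.6 rad).
It also fails if it takes over 72 s, if anything falls off the work surface, if the arm or the gripper's body presses on something with over 40 N, if the wrist force passes 120 N, or if a joint passes its speed limit or range.

### The arm

A 7-joint arm with a two-finger parallel gripper is mounted at the origin on the work surface; the furniture and walls round the work are solid. World frame = base frame: x ahead of the robot, y to its left, z up, the work surface at z = 0. Lengths are in m, angles in rad, forces in N, time in s.
With the tool pointing down it reaches from about 0.425 to 0.875 m from the base axis. Payload 4.7 kg.
Tool frame: the origin (TCP) lies midway between the tips of the shut fingers; the grasp point (between the pads) lies 19 mm behind it; z points along the fingers, y is the line along which they close (so a half turn about z gives the same grasp; the last joint's range is limited). The gripper opens to 85 mm and grips with 20 to 120 N. Pads are 22 mm wide; open, the fingers measure 114 mm over their backs; the gripper's body (76 mm by 85 mm) begins 54 mm behind the grasp point. The pads swing forward as they close: fully open they stand 13 mm farther back than shut.
Start: joints at [1.142, 0.321, -0.07, 1.45, 0.023, 1.371, -0.057], TCP at [0.278, -0.587, 0.231] pointing down, gripper open.
Joint ranges: [-2.86, 2.86], [-0.3, 2.09], [-1.38, 1.24], [0.06, 2.45], [-1.56, 4.7], [0.09, 2.05], [-2.69, 2.69]. Speed limits (rad/s): [2.57, 2.57, 3.14, 3.14, 3.14, 3.14, 3.14].

### API

Orientations are given as a rotation vector (axis times angle).
In Python, from cell import bot gives the robot as it stands. The module is installed in compiled form; this text tells all that it offers.
- The arm moves only by the shell command python3 -m inch 'ROWS' [OPENING] [FORCE]. ROWS is text: rows parted by semicolons, each of 4 numbers parted by spaces: the shift along the tool's x, y, z scaled (see below), then the turn about the tool's z scaled (see below). In form: tx ty tz roll; .... A call has 1 to 8 rows; each row is the pose to reach, as a shift and turn from the pose commanded when the call began, along the tool's axes at that moment, turning the shorter way round; what a row does not reach only later rows make up. The controller multiplies each number of a shift by 100 mm and each number of a turn by 180 degrees. A row lasts 1/10 s, in which the tool goes at most 50 mm and 8.59 degrees, less where a joint would pass 70% of its speed; a pose out of reach is approached as far as the arm can. A call with a number of a shift or a turn outside -1 to 1 is refused whole. A call with a gripper value outside its range is refused whole. OPENING is the closure, from -1 (fully open) to 1 (shut), set as the call begins (- or left out, the last holds). The fingers move at their own pace and stop on an object; FORCE is the grip in N (left out, the last holds). Time passes only in rows, so rows that repeat a pose let the fingers close. It gives the time, the measured TCP pose, the force, the opening and the grip force at its end, in the units of the state.
- bot.get_obs(): the state, without advancing time (a new reading comes with each control period).
- bot.camera(name): name is "scene" or "top" or "wrist"; returns (picture, depth): 480x640x3 uint8, red, green, blue; 480x640 float32, m along the optical axis (not along the pixel's ray), 0 where there is no reading.
- bot.calibration(name): a dict with "mtx" (3x3 intrinsics, pixels), "R" (3x3) and "t" (3): a world point X has camera coordinates R X + t. Camera axes: x right, y down, z forward; pixel columns grow to the right and rows downward; lengths in m; the calibration is good to about 2 mm. A picture is of the moment at which its call begins: read the wrist's pose just before it. calibration takes no time and is no camera call; for the wrist camera it gives the pose at the moment of the call.
- bot.close_job(): hands the job in; it is judged then, once.
The state is a dict: "time": time; "joints": joint angles; "qvel": joint speeds; "joint_torque": joint torques, N m; "tool_pos": TCP position; "tool_rot": TCP orientation; "wrist_force": force on the tool from outside, world axes, zero at the start; "moment": the same for the moment, N m; "finger_gap": finger opening in m; "gripper_force": force on a finger pad.
Only numpy, scipy, OpenCV 4.12 (cv2) and the standard library are available. Lean on these libraries where they do the work, as an engineer would, in place of code of your own. Each camera call takes 0.05 s, during which the arm holds its last target. There are 200 camera calls.

## Working session

There is one attempt and no reset: what is moved stays moved. The work goes in short steps, Python scripts to look and compute and a shell command to move; the robot and the scene stay as the last step left them, time stands still between calls to the robot, and variables do not carry over. Pictures are saved under pics/ and viewed, at most 10 in all, crops included, and the job is handed in when it is done.

```bash
mkdir -p pics; cat > h.py <<'E'
import numpy as np, cv2
from cell import bot
def grab(n):
    c=bot.calibration(n); im,d=bot.camera(n); return im,d,c
def cloud(d,c):
    v,u=np.mgrid[:480,:640]; K=c["mtx"]
    P=np.stack([(u-K[0,2])/K[0,0]*d,(v-K[1,2])/K[1,1]*d,d],-1)
    W=(P-np.ravel(c["t"]))@np.array(c["R"]); W[d==0]=np.nan; return W
def save(n,im): cv2.imwrite("pics/"+n+".png",im[...,::-1])
E
python3 - <<'E'
from h import *
for n in("top","scene"):
    im,d,c=grab(n); save(n+"0",im); np.savez(n+"0.npz",im=im,d=d,**c); W=cloud(d,c)
    print(n,-np.array(c["R"]).T@np.ravel(c["t"]), W[240,320],W[100,100],W[400,500])
o=bot.get_obs(); print(o)
E
```

```text
top [ 0.3375842  -0.05427466  1.08621728] [ 4.67593296e-01 -3.22733605e-02 -2.33963252e-04] [ 1.16602965  0.9561763  -0.85925368] [ 0.11553222 -0.44130511  0.0037825 ]
scene [-0.11948366  0.66085889  1.04473829] [ 0.52361864 -0.10098489 -0.00089134] [ 2.56711185 -0.69229491 -0.72956715] [-0.03123152  0.05918197  0.0760783 ]
{'time': 0.1, 'joints': array([ 1.14212988,  0.32176091, -0.07009062,  1.45157738,  0.02257207,
        1.37080927, -0.05687866]), 'qvel': array([-0.00084351, -0.00118964, -0.00082771, -0.003118  ,  0.00055462,
       -0.0012926 ,  0.00077102]), 'joint_torque': array([-5.96487225e-04, -4.94876969e+01, -3.84469237e-01, -3.15211594e+01,
        1.30188995e-02,  7.40657095e-03, -1.46013002e-05]), 'tool_pos': array([ 0.27824224, -0.58688641,  0.23031286]), 'tool_rot': array([-3.06323602e+00, -6.89529543e-01,  7.09917904e-04]), 'wrist_force': array([-0.64564635,  0.42111227,  0.24492259]), 'moment': array([-0.02955133,  0.00754528, -0.01551095]), 'gripper_force': 0.0, 'finger_gap': 0.08562744773401962}
```

View pics/top0.png

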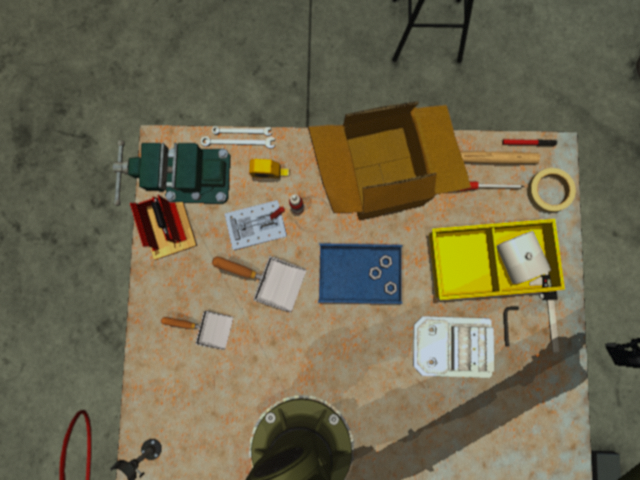

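View pics/scene0.png

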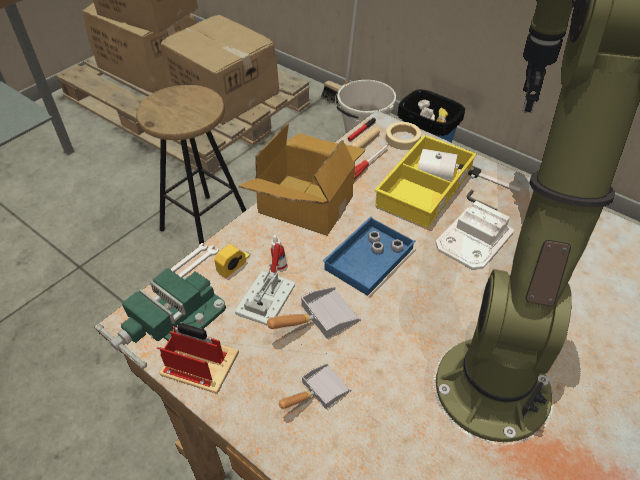

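The top picture shows the big scoop (pan 281,283; handle end 216,262) and a smaller look-alike (pan 215,330). It also shows the tray (361,274) with nuts at (386,262), (376,273) and (391,288), the kit box (497,260) with its empty half at left (463,262), the rack (163,227), the bottle (296,203) and the tape (265,168). I'll measure the two scoops next to tell them apart.

```bash
python3 - <<'E'
from h import *
z=np.load("top0.npz"); im=z["im"];W=cloud(z["d"],z); hsv=cv2.cvtColor(im,cv2.COLOR_RGB2HSV)
H,S,V=[hsv[...,i].astype(int) for i in range(3)]
def box(m,name,zlo,zhi,roi):
    u0,u1,v0,v1=roi; M=np.zeros_like(m); M[v0:v1,u0:u1]=True
    m=m&M&(W[...,2]>zlo)&(W[...,2]<zhi); p=W[m]; 
    r=cv2.minAreaRect(p[:,:2].astype(np.float32)*1000); print(name,len(p),np.round(r[0],1),np.round(r[1],1),round(r[2],1),"z",np.round(np.percentile(p[:,2],[5,50,95]),4)); return p
A=np.ones_like(S,bool)
box((S<60),"bigpan",0.0015,0.04,(250,312,250,315))
box((S<60),"smallpan",0.0015,0.04,(195,240,305,355))
wood=(H<20)&(S>120)
p=box(wood,"bighandle",0.02,0.12,(205,262,245,285)); print(p[p[:,2].argmax()],p[p[:,2].argmin()])
p=box(wood,"smallhandle",0.015,0.12,(155,200,310,335))
bl=(H>95)&(H<125)&(S>80)
box(bl,"tray",0.02,0.04,(310,412,235,312))
for r in((379,394,255,269),(369,383,266,280),(384,398,281,296)): box(~bl|(S<80),"nut",0.012,0.03,r)
ye=(H>22)&(H<36)&(S>120)
box(ye,"kit rim",0.05,0.07,(425,570,210,305)); 
box(A,"capstuff",0.062,0.12,(425,570,210,305)); 
red=((H<8)|(H>172))&(S>120)
box(red,"rack red",0.03,0.12,(125,200,190,262)); box(A,"rack all >.04",0.04,0.13,(125,200,190,262)); box((H>8)&(H<30),"foot",0.004,0.016,(125,200,190,262))
box(A,"bottle",0.05,0.12,(285,306,190,215)); box(ye,"tape",0.03,0.08,(245,295,155,182))
cr=im[130:360,110:320]; save("crop1",cv2.resize(cr,None,fx=2.5,fy=2.5,interpolation=2))
E
```

```text
bigpan 1626 [366.2  60.3] [143.8 132.1] 9.5 z [0.0019 0.004  0.03  ]
smallpan 837 [265.8 205. ] [102.1  95.4] 80.2 z [0.0018 0.0038 0.022 ]
bighandle 455 [395.7 155.4] [91.6 24. ] 71.4 z [0.0369 0.0604 0.0801]
[0.40350213 0.19056037 0.08354777] [0.39284289 0.11914723 0.03014424]
smallhandle 250 [271.7 277.2] [67.2 17.3] 77.2 z [0.0267 0.0443 0.0581]
tray 353 [ 391.  -123.7] [131.1 181. ] 0.1 z [0.0235 0.0312 0.0345]
nut 86 [ 418.2 -182.5] [25.9 27.9] 46.3 z [0.0133 0.0174 0.0209]
nut 87 [ 394.4 -159.8] [27.2 32.6] 82.2 z [0.0148 0.0181 0.0209]
nut 88 [ 359. -194.] [27.1 26.8] 1.1 z [0.0144 0.0183 0.0217]
kit rim 1668 [ 426.4 -423.7] [158.2 275.3] 5.7 z [0.0516 0.0587 0.062 ]
capstuff 363 [ 426.  -422.4] [156.  272.6] 5.5 z [0.0621 0.0629 0.0682]
rack red 1023 [495.  336.1] [107.4  63.4] 19.9 z [0.0349 0.0658 0.0887]
rack all >.04 1287 [500.2 308.8] [130.4 143.7] 0.8 z [0.045  0.075  0.1046]
foot 1200 [494.7 327.4] [166.3 158.7] 0.1 z [0.0048 0.0107 0.0144]
bottle 162 [543.2  23.1] [26.8 29.4] 2.1 z [0.0544 0.0708 0.0975]
tape 218 [627.2 100.7] [30.6 36.8] 0.7 z [0.0566 0.0598 0.0629]
```

View pics/crop1.png

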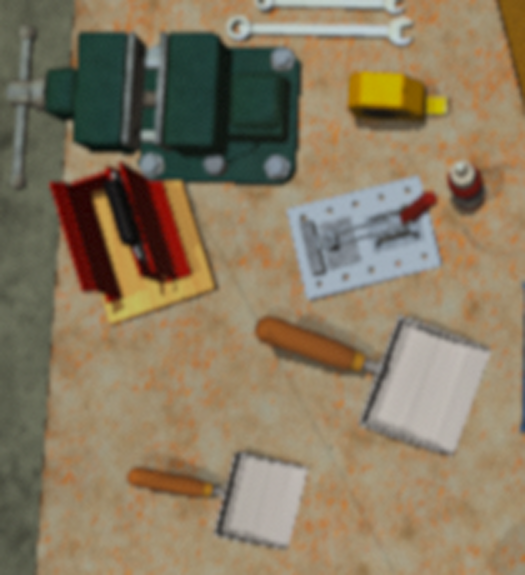

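The big scoop (crop 430,385) fits: its handle is 24 mm thick and about 92 mm long, and its wall reads 30 mm high. The small one (crop 262,500) has a 17 mm handle and 22 mm walls. Next I'll measure the poses and the clearance along the path.

```bash
python3 - <<'E'
from h import *
z=np.load("top0.npz"); im=z["im"];W=cloud(z["d"],z); hsv=cv2.cvtColor(im,cv2.COLOR_RGB2HSV)
H,S,V=[hsv[...,i].astype(int) for i in range(3)]
def roi(m,u0,u1,v0,v1):
    M=np.zeros_like(m); M[v0:v1,u0:u1]=True; return m&M
m=roi((S<70)&(V>90),255,312,250,315).astype(np.uint8)
n,L,st,_=cv2.connectedComponentsWithStats(m,connectivity=4); k=1+st[1:,4].argmax(); p=W[L==k]
r=cv2.minAreaRect(p[:,:2].astype(np.float32)*1000); print("pan",st[k],r, np.nanpercentile(p[:,2],[5,50,99]))
m=roi((H<20)&(S>150)&(W[...,2]>.025),205,262,245,285); p=W[m]
c=p.mean(0); u,s,vt=np.linalg.svd(p-c); print("handle",c,vt[0],np.degrees(np.arctan2(vt[0,1],vt[0,0])))
t=(p-c)@vt[0]; print(t.min(),t.max())
# rack: plates tops
for nm in("top0","scene0"):
    z=np.load(nm+".npz"); im=z["im"];W=cloud(z["d"],z); hsv=cv2.cvtColor(im,cv2.COLOR_RGB2HSV);H,S,V=[hsv[...,i].astype(int) for i in range(3)]
    R=(abs(W[...,0]-.49)<.1)&(abs(W[...,1]-.33)<.09)
    red=R&((H<8)|(H>172))&(S>120)
    for lo,hi in((.062,.074),(.074,.092)):
        p=W[red&(W[...,2]>lo)&(W[...,2]<hi)]; print(nm,lo,len(p))
    np.save(nm+"_rack.npy",np.c_[W[R],im[R]])
    # max-height map in path
    g=W[(W[...,0]>.3)&(W[...,0]<.95)&(abs(W[...,1])<.65)]
    xs=np.arange(.3,.8,.05); ys=np.arange(.5,-.6,-.1)
    print("y cols",np.round(ys,1))
    for x in xs: print(round(x,2),[int(1000*max([0]+list(g[(abs(g[:,0]-x-.025)<.025)&(abs(g[:,1]-y+.05)<.05)][:,2]))) for y in ys])
# raster of rack heights
a=np.r_[np.load("top0_rack.npy")]
I=np.zeros((200,200,3),np.uint8)
hm=np.zeros((200,200))
for q in a:
    i=int((.59-q[0])*1000);j=int((.42-q[1])*1000)
    if 0<=i<200 and 0<=j<200 and q[2]>hm[i,j]: hm[i,j]=q[2]
hm=cv2.dilate(hm,np.ones((3,3)))
save("rackhm",cv2.resize(cv2.applyColorMap((np.clip(hm/.11,0,1)*255).astype(np.uint8),cv2.COLORMAP_JET),(600,600),interpolation=0))
E
```

```text
pan [ 255  250   56   65 2161] ((nan, nan), (0.0, 0.0), 0.0) [-0.00057849  0.0031555   0.03374627]
handle [0.39615445 0.15567331 0.06082949] [-0.28543159 -0.83073507 -0.47792055] -108.96216737101199
-0.04638092832960074 0.052070501186927076
top0 0.062 180
top0 0.074 376
y cols [ 0.5  0.4  0.3  0.2  0.1  0.  -0.1 -0.2 -0.3 -0.4 -0.5]
0.3 [4, 6, 7, 38, 34, 35, 36, 62, 64, 63, 18]
0.35 [5, 7, 6, 80, 35, 35, 23, 63, 61, 65, 64]
0.4 [6, 94, 71, 83, 41, 31, 22, 62, 11, 74, 64]
0.45 [5, 108, 105, 62, 53, 36, 35, 64, 64, 67, 63]
0.5 [81, 107, 17, 54, 113, 170, 180, 151, 60, 63, 64]
0.55 [76, 103, 104, 71, 97, 161, 184, 185, 115, 23, 31]
0.6 [87, 104, 106, 71, 65, 158, 120, 125, 114, 20, 30]
0.65 [79, 103, 105, 29, 12, 189, 187, 127, 106, 31, 28]
0.7 [7, 7, 13, 12, 12, 189, 190, 187, 101, 20, 21]
0.75 [0, 0, 0, 0, 0, 0, 0, 105, 95, 0, 0]
scene0 0.062 310
scene0 0.074 224
y cols [ 0.5  0.4  0.3  0.2  0.1  0.  -0.1 -0.2 -0.3 -0.4 -0.5]
0.3 [6, 8, 22, 36, 36, 37, 39, 62, 67, 61, 493]
0.35 [5, 6, 8, 80, 35, 35, 26, 65, 64, 68, 67]
0.4 [7, 91, 77, 83, 37, 33, 25, 64, 14, 74, 66]
0.45 [6, 108, 79, 63, 51, 36, 39, 64, 65, 67, 64]
0.5 [78, 109, 20, 51, 116, 172, 184, 151, 62, 65, 67]
0.55 [76, 106, 106, 73, 102, 161, 187, 185, 116, 23, 32]
0.6 [89, 106, 107, 71, 64, 159, 122, 129, 108, 24, 35]
0.65 [80, 105, 106, 27, 12, 191, 185, 129, 106, 33, 28]
0.7 [7, 8, 6, 15, 15, 188, 191, 188, 102, 20, 24]
0.75 [0, 0, 0, 0, 0, 0, 0, 111, 99, 0, 0]
```

View pics/rackhm.png

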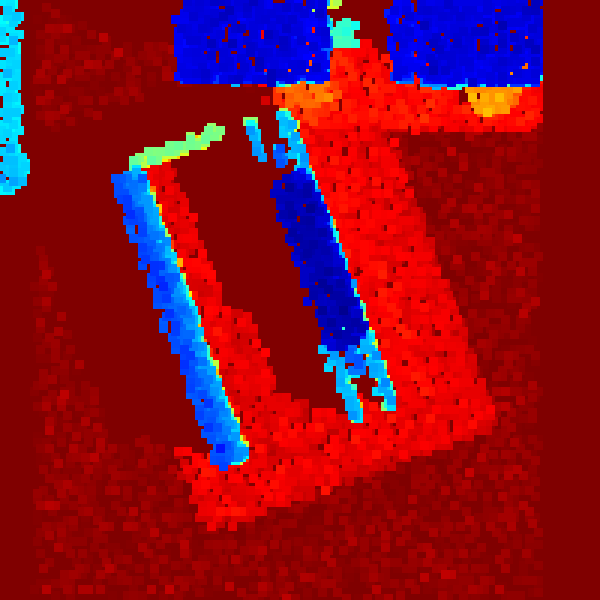

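The height map shows the foot's near edge from (205,525) to (492,410), the flared plate at left, the stop at top-left (130-220,150) and the scraper at right (320,260). That puts the rack's origin near (0.495, 0.327) with yaw about +21°, and its open end faces the robot. I'll move over the scoop now.

```bash
cat > go.py <<'E'
# prints rows numbers needed to reach world x y z psi(deg of tool x) from measured pose
import sys; from h import *
from scipy.spatial.transform import Rotation as Ro
o=bot.get_obs(); R=Ro.from_rotvec(o["tool_rot"]).as_matrix(); psi=np.degrees(np.arctan2(R[1,0],R[0,0])); tilt=np.degrees(np.arccos(-R[2,2]))
print("t",o["time"],"pos",np.round(o["tool_pos"],4),"psi",round(psi,1),"tilt",round(tilt,2),"F",np.round(o["wrist_force"],1),"M",np.round(o["moment"],2),"gap",round(o["finger_gap"],4),"gf",round(o["gripper_force"],1),"q",np.round(o["joints"],2))
if len(sys.argv)>3:
    a=[float(v) for v in sys.argv[1:]]; d=R.T@(np.array(a[:3])-o["tool_pos"])*10
    print("shift",np.round(d,3), "roll",round(((psi-a[3]+180)%360-180)/180,3) if len(a)>3 else "")
E
M="python3 -m inch"
$M '0.88 -0.79 -0.125 0;0.88 -0.79 -0.125 0;0.88 -0.79 -0.125 0'
for i in 1 2 3; do $M '0.88 -0.79 -0.125 0;0.88 -0.79 -0.125 0;0.88 -0.79 -0.125 0' >/dev/null; done
python3 go.py
for i in 1 2 3; do $M '0.40 -0.99 0 0;0.40 -0.99 0 0;0.40 -0.99 0 0' >/dev/null; done
python3 go.py 0.41 0.18 0.28 73; python3 - <<'E'
from h import *
im,d,c=grab("wrist"); save("w0",im); np.savez("w0.npz",im=im,d=d,**c); W=cloud(d,c); print(W[240,320],W[100,100],W[400,500])
E
```

```text
time: 0.4
tool_pos: [0.3276, -0.4734, 0.2441]
tool_rot: [-3.061, -0.699, -0.003]
wrist_force: [0.4, 0.5, 0.8]
finger_gap: 0.0855
gripper_force: 0.0
t 1.3 pos [ 0.4629 -0.1457  0.282 ] psi 25.8 tilt 0.11 F [ 0.  -0.5  0. ] M [-0.07 -0.01  0.  ] gap 0.0851 gf 0.0 q [ 0.72 -0.04 -0.45  1.75 -0.02  1.42 -0.85]
t 2.2 pos [0.4409 0.1749 0.2817] psi 25.9 tilt 0.15 F [0.4 0.2 0.1] M [-0.03  0.01  0.03] gap 0.0855 gf 0.0 q [ 0.45 -0.07 -0.83  1.77 -0.05  1.42 -1.49]
shift [-0.256 -0.181  0.017] roll -0.262
[0.41178873 0.16839555 0.06571028] [ 0.29169504  0.9704236  -0.86292082] [0.47255616 0.14812463 0.3617731 ]
```

View pics/w0.png

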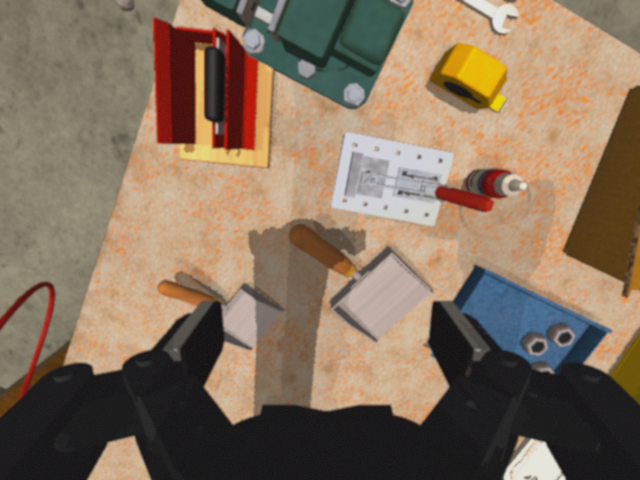

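The wrist view shows the big scoop with its handle end at (302,235), ferrule at (350,270) and pan corners at (332,303), (393,248), (432,290) and (376,338). I'll fit its pose from these.

```bash
python3 - <<'E'
from h import *
z=np.load("w0.npz"); im=z["im"];W=cloud(z["d"],z); hsv=cv2.cvtColor(im,cv2.COLOR_RGB2HSV);H,S,V=[hsv[...,i].astype(int) for i in range(3)]
M=np.zeros_like(S,bool); M[240:345,325:438]=True
m=M&(S<60)&(V>90)&(W[...,2]>-.01)&(W[...,2]<.05); n,L,st,_=cv2.connectedComponentsWithStats(m.astype(np.uint8),connectivity=4); k=1+st[1:,4].argmax(); p=W[L==k]
print("pan",cv2.minAreaRect((p[:,:2]*1000).astype(np.float32)),p[:,2].max())
hi=p[p[:,2]>.02]; print("backwall",cv2.minAreaRect((hi[:,:2]*1000).astype(np.float32)))
M[:]=False; M[215:285,285:362]=True
h=W[M&(H<20)&(S>130)&(W[...,2]>.025)]; c=h.mean(0); vt=np.linalg.svd(h-c)[2][0]; vt*=np.sign(-vt[1]); t=(h-c)@vt
print("handle c",c,"dir",vt,"yaw",np.degrees(np.arctan2(vt[1],vt[0])),"ext",t.min(),t.max(), cv2.minAreaRect((h[:,:2]*1000).astype(np.float32)))
E
```

```text
pan ((360.22198486328125, 62.94493865966797), (99.86426544189453, 116.44645690917969), 70.36433410644531) 0.03380657697985038
backwall ((369.560791015625, 73.40740966796875), (73.7667007446289, 104.29100799560547), 71.9145736694336)
handle c [0.40119157 0.16173934 0.06261076] dir [-0.27926707 -0.84899475 -0.44857309] yaw -108.20802663315649 ext -0.040474476068870044 0.06076919349393624 ((397.4626770019531, 156.27935791015625), (93.7080307006836, 23.516008377075195), 70.64276885986328)
```

```bash
M="python3 -m inch"
$M '-0.30 -0.20 0.3 -0.256;-0.30 -0.20 0.3 -0.256;-0.30 -0.20 0.3 -0.256;-0.30 -0.20 0.3 -0.256;-0.30 -0.20 0.3 -0.256;-0.30 -0.20 0.3 -0.256;-0.30 -0.20 0.3 -0.256' >/dev/null
python3 go.py 0.395 0.10 0.15 72
$M '-0.5 0 0.5 0;-0.5 0 0.5 0;-0.5 0 0.5 0' >/dev/null; python3 go.py 0.403 0.174 0.12 72
```

```text
t 2.95 pos [0.4071 0.1721 0.2511] psi 71.3 tilt 0.04 F [ 0.4  0.7 -0.4] M [ 0.   -0.02 -0.  ] gap 0.0855 gf 0.0 q [ 0.37 -0.15 -0.75  1.88 -0.1   1.37 -0.68]
shift [-0.721  0.116  1.012] roll -0.004
t 3.25 pos [0.389  0.1229 0.1989] psi 71.1 tilt 0.29 F [0.5 0.6 0.1] M [ 0.04 -0.01  0.01] gap 0.0854 gf 0.0 q [ 0.4  -0.2  -0.68  2.02 -0.13  1.28 -0.56]
shift [ 0.531 -0.03   0.788] roll -0.005
```

```bash
M="python3 -m inch"
$M '0.53 -0.03 0.79 0;0.53 -0.03 0.79 0;0.53 -0.03 0.79 0' >/dev/null
python3 go.py 0.403 0.174 0.042 72
$M '0 0 0.78 0;0 0 0.78 0;0 0 0.78 0' >/dev/null; python3 go.py 0.403 0.174 0.041 72
$M '0 0 0 0;0 0 0 0;0 0 0 0;0 0 0 0;0 0 0 0' 1 60; python3 go.py 0.403 0.174 0.041 72
```

```text
t 3.55 pos [0.4025 0.1803 0.1189] psi 71.6 tilt 0.46 F [-0.1 -0.5 -0.5] M [ 0.01  0.01 -0.  ] gap 0.0855 gf 0.0 q [ 0.36 -0.   -0.82  2.05 -0.01  1.09 -0.78]
shift [-0.058  0.031  0.769] roll -0.002
t 3.85 pos [0.4029 0.1767 0.0423] psi 71.4 tilt 0.34 F [-0.1 -0.7  0.3] M [ 0.02  0.01 -0.01] gap 0.0856 gf 0.0 q [ 0.33  0.14 -0.83  2.13  0.12  0.93 -0.9 ]
shift [-0.026  0.009  0.013] roll -0.003
time: 4.35
tool_pos: [0.4056, 0.1781, 0.0452]
tool_rot: [2.55, 1.833, 0.003]
wrist_force: [0.0, 0.2, 3.0]
finger_gap: 0.0224
gripper_force: 58.5
t 4.35 pos [0.4056 0.1781 0.0452] psi 71.4 tilt 0.12 F [0.  0.2 3. ] M [ 0.15  0.   -0.13] gap 0.0224 gf 58.5 q [ 0.33  0.13 -0.83  2.13  0.12  0.93 -0.9 ]
shift [-0.047 -0.011  0.042] roll -0.003
```

```bash
M="python3 -m inch"
$M '0 0 -0.3 0;0 0 -0.6 0;0 0 -1 0;0 0 -1 0;0 0 -1 0' - 60 ; python3 go.py 0.43 0 0.15 72
cat > pan.py <<'E'
# estimate scoop pan pitch/heights: steel-coloured points near expected pan in scene/top cloud
import sys; from h import *
from scipy.spatial.transform import Rotation as Ro
o=bot.get_obs(); R=Ro.from_rotvec(o["tool_rot"]).as_matrix(); g=o["tool_pos"]-R[:,2]*.019; ex=R[:,0].copy(); ex[2]=0; ex/=np.linalg.norm(ex); s=float(sys.argv[1]); ex=s*ex; ey=np.cross([0,0,1],ex)
for n in sys.argv[2:]:
    im,d,c=grab(n); W=cloud(d,c); q=(W-g)@np.c_[ex,ey,[0,0,1]]; hsv=cv2.cvtColor(im,cv2.COLOR_RGB2HSV);S=hsv[...,1]
    m=(q[...,0]>.04)&(q[...,0]<.19)&(abs(q[...,1])<.065)&(abs(q[...,2])<.16)&(S<80)&(W[...,2]>.04)
    print(n,m.sum())
    for b in np.arange(.04,.19,.015):
        k=m&(q[...,0]>=b)&(q[...,0]<b+.015)
        if k.sum()>5: print(round(b,3),np.round(np.percentile(q[k][:,2],[5,25,50,95])*1000), "y",np.round(np.percentile(q[k][:,1],[2,98])*1000))
E
python3 pan.py -1 scene top
```

```text
time: 4.85
tool_pos: [0.405, 0.1776, 0.1445]
tool_rot: [2.55, 1.833, 0.002]
wrist_force: [-0.2, -0.5, -3.3]
finger_gap: 0.0223
gripper_force: 59.7
t 4.85 pos [0.405  0.1776 0.1445] psi 71.4 tilt 0.1 F [-0.2 -0.5 -3.3] M [ 0.28 -0.06 -0.03] gap 0.0223 gf 59.7 q [ 0.38 -0.04 -0.83  2.03 -0.03  1.14 -0.75]
shift [-1.604  0.803 -0.053] roll -0.003
scene 1909
0.07 [-62. -54. -45. -33.] y [-52.  48.]
0.085 [-64. -60. -49. -33.] y [-54.  52.]
0.1 [-65. -63. -62. -36.] y [-53.  52.]
0.115 [-66. -64. -62. -39.] y [-53.  51.]
0.13 [-66. -64. -63. -45.] y [-53.  51.]
0.145 [-66. -65. -63. -51.] y [-53.  51.]
0.16 [-68. -66. -65. -59.] y [-53.  51.]
top 2263
0.07 [-44. -42. -41. -36.] y [-35.   9.]
0.085 [-67. -65. -63. -35.] y [-52.  47.]
0.1 [-68. -65. -64. -37.] y [-53.  48.]
0.115 [-67. -66. -64. -42.] y [-53.  48.]
0.13 [-68. -66. -65. -48.] y [-53.  47.]
0.145 [-68. -67. -65. -53.] y [-53.  47.]
0.16 [-69. -68. -66. -61.] y [-53.  47.]
```

```bash
M="python3 -m inch"
$M '0 0 -0.1 0;0 0 -0.1 0;0 0 0 0;0 0 0 0;0 0 0 0' - 20 ; python3 pan.py -1 top
```

```text
time: 5.45
tool_pos: [0.4041, 0.1776, 0.1434]
tool_rot: [-2.549, -1.834, 0.003]
wrist_force: [0.7, -0.5, -2.3]
finger_gap: 0.0222
gripper_force: 59.6
top 2269
0.07 [-45. -41. -38. -34.] y [-45.  31.]
0.085 [-66. -64. -62. -34.] y [-52.  48.]
0.1 [-66. -64. -63. -38.] y [-52.  48.]
0.115 [-66. -65. -64. -40.] y [-52.  48.]
0.13 [-67. -65. -64. -46.] y [-52.  48.]
0.145 [-67. -65. -64. -54.] y [-52.  48.]
0.16 [-68. -67. -65. -60.] y [-52.  47.]
```

```bash
M="python3 -m inch"
$M '0 0 -0.1 0;0 0 -0.1 0;0 0 0 0;0 0 0 0;0 0 0 0' 1 20 ; python3 pan.py -1 top
```

```text
time: 6.0
tool_pos: [0.4042, 0.1776, 0.1437]
tool_rot: [-2.55, -1.834, 0.002]
wrist_force: [0.1, -0.3, -3.1]
finger_gap: 0.0224
gripper_force: 59.6
top 2270
0.07 [-44. -42. -39. -33.] y [-43.  32.]
0.085 [-65. -64. -62. -33.] y [-52.  48.]
0.1 [-66. -65. -63. -36.] y [-52.  48.]
0.115 [-66. -65. -63. -40.] y [-52.  48.]
0.13 [-67. -65. -64. -47.] y [-52.  48.]
0.145 [-67. -66. -64. -53.] y [-53.  48.]
0.16 [-68. -67. -65. -60.] y [-52.  48.]
```

```bash
M="python3 -m inch"
$M '0 0 0.5 0;0 0 0.5 0;0 0 0.5 0' >/dev/null
$M '0 0 0 0;0 0 0 0;0 0 0 0' 0.46 20 ;$M '0 0 0 0;0 0 0 0;0 0 0 0' 0.44 20 ; sed -i 's/W\[...,2\]>.04)/W[...,2]>.01)/' pan.py; python3 pan.py -1 top
```

```text
time: 6.65
tool_pos: [0.4057, 0.1781, 0.0956]
tool_rot: [2.549, 1.833, 0.003]
wrist_force: [0.8, -0.5, -2.1]
finger_gap: 0.023
gripper_force: 25.3
time: 6.95
tool_pos: [0.4053, 0.1781, 0.0949]
tool_rot: [2.55, 1.834, 0.002]
wrist_force: [-0.0, 2.1, 0.0]
finger_gap: 0.0237
gripper_force: 1.6
top 1394
0.055 [-89. -86. -74. -57.] y [-49.  49.]
0.07 [-93. -90. -89. -56.] y [-51.  49.]
0.085 [-98. -95. -93. -68.] y [-51.  49.]
0.1 [-102. -100.  -99.  -77.] y [-51.  49.]
0.115 [-104. -103. -102.  -85.] y [-52.  50.]
0.13 [-104. -103.  -99.  -89.] y [-52.  51.]
```

```bash
M="python3 -m inch"
$M '0 0 0 0;0 0 0 0;0 0 -0.5 0;0 0 -1 0;0 0 -1 0;0 0 -1 0' 1 60 
$M '-0.4 0.1 0 0;-0.81 0.205 0 0;-0.81 0.205 0 0;-0.81 0.205 0 0' >/dev/null; python3 go.py 0.392 0.011 0.195 90
$M '-0.4 0.1 0 -0.04;-0.81 0.205 0 -0.08;-0.81 0.205 0 -0.103;-0.81 0.205 0 -0.103;-0.81 0.205 0 -0.103' >/dev/null; python3 go.py 0.392 0.011 0.195 90; python3 pan.py -1 top
```

```text
time: 7.6
tool_pos: [0.4048, 0.1774, 0.1944]
tool_rot: [2.55, 1.833, 0.0]
wrist_force: [-0.2, 0.4, -3.9]
finger_gap: 0.0222
gripper_force: 59.8
t 8.0 pos [0.3967 0.0934 0.192 ] psi 71.3 tilt 0.26 F [ 0.3 -0.5 -3.3] M [ 0.29 -0.11 -0.02] gap 0.0225 gf 60.0 q [ 0.48 -0.19 -0.69  2.03 -0.13  1.26 -0.48]
shift [-0.795  0.22  -0.03 ] roll -0.104
t 8.5 pos [0.3916 0.0128 0.1934] psi 90.0 tilt 0.13 F [-0.6 -0.  -3.7] M [ 0.27 -0.05 -0.01] gap 0.0223 gf 59.8 q [ 0.5  -0.22 -0.52  2.07 -0.11  1.27  0.02]
shift [-0.018  0.004 -0.016] roll 0.0
top 2006
0.04 [-91. -90. -89. -56.] y [-11.  36.]
0.055 [-93. -82. -71. -60.] y [-52.  48.]
0.07 [-100.  -98.  -96.  -66.] y [-52.  49.]
0.085 [-105. -103. -102.  -75.] y [-51.  49.]
0.1 [-111. -109. -108.  -88.] y [-51.  48.]
0.115 [-118. -116. -113. -107.] y [-51.  49.]
0.13 [-122. -120. -118. -113.] y [-50.  49.]
```

```bash
M="python3 -m inch"
$M '0 0 0.4 0;0 0 0.7 0;0 0 0.8 0;0 0 0.85 0;0 0 0.87 0;0 0 0.87 0' >/dev/null; python3 go.py; python3 pan.py -1 top scene
python3 - <<'E'
from h import *
im,d,c=grab("scene"); save("s1",cv2.resize(im[180:330,270:470],None,fx=3,fy=3,interpolation=2))
E
```

```text
t 9.15 pos [0.393  0.0113 0.1083] psi 90.0 tilt 0.11 F [ 0.3 -0.5 -4. ] M [0.23 0.02 0.05] gap 0.0222 gf 59.8 q [ 0.5  -0.12 -0.55  2.18 -0.07  1.07 -0.02]
top 1748
0.04 [-111.  -98.  -97.  -55.] y [-34.  60.]
0.055 [-94. -84. -72. -60.] y [-51.  49.]
0.07 [-100.  -98.  -96.  -70.] y [-51.  50.]
0.085 [-106. -103. -101.  -81.] y [-52.  49.]
0.1 [-111. -109. -108.  -91.] y [-50.  50.]
0.115 [-117. -115. -113. -107.] y [-51.  49.]
0.13 [-117. -117. -116.  -95.] y [-51.  64.]
0.145 [-112. -111. -109. -102.] y [-7. 51.]
0.16 [-112. -110. -109. -106.] y [-14.  13.]
0.175 [-114. -111. -109. -106.] y [-12.  36.]
scene 808
0.04 [-105.  -88.  -85.  -80.] y [-49.  62.]
0.055 [-88. -81. -72. -60.] y [-52.  49.]
0.07 [-95. -88. -79. -62.] y [-53. -49.]
0.085 [-103.  -96.  -88.  -69.] y [-53.   5.]
0.1 [-110. -107. -105.  -84.] y [-52.  28.]
0.115 [-115. -114. -111.  -95.] y [-52.  52.]
0.13 [-117. -117. -116. -112.] y [-51.  29.]
0.145 [-117. -115. -110. -103.] y [-8. 62.]
0.16 [-117. -113. -110.  -93.] y [-13.  64.]
0.175 [-117. -113. -110. -106.] y [-31.  40.]
```

View pics/s1.png

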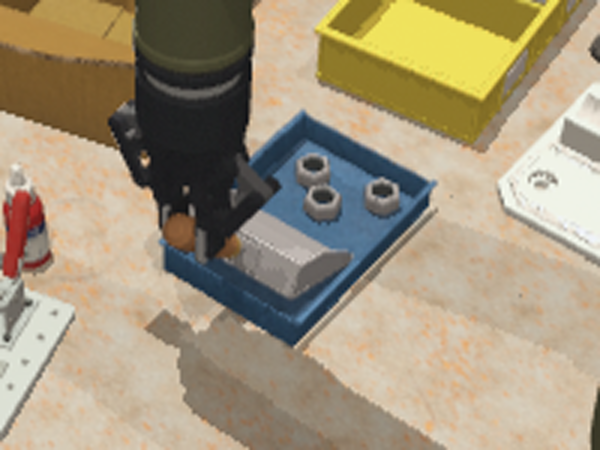

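```bash
M="python3 -m inch"
for i in 1 2 3 4; do $M '0 0 0.03 0;0 0 0.03 0' | egrep 'pos|wrist'; done
```

```text
tool_pos: [0.3924, 0.0111, 0.1045]
wrist_force: [0.1, 0.1, -3.4]
tool_pos: [0.3928, 0.0113, 0.1018]
wrist_force: [-1.2, 1.2, 2.0]
tool_pos: [0.3929, 0.0117, 0.0987]
wrist_force: [0.6, 2.7, 2.7]
tool_pos: [0.3926, 0.0114, 0.0954]
wrist_force: [0.3, 2.8, 1.9]
```

```bash
M="python3 -m inch"
$M '-0.05 0 0 0;-0.1 0 0 0;-0.15 0 0 0;-0.2 0 0 0;-0.25 0 0 0;-0.3 0 0 0;-0.3 0 0 0' | egrep 'pos|wrist'
$M '-0.03 0 0.06 0;-0.06 0 0.12 0;-0.09 0 0.18 0;-0.09 0 0.18 0' | egrep 'time|pos|wrist|force'
python3 - <<'E'
from h import *
im,d,c=grab("top"); a=im[225:320,300:420]; im,d,c=grab("scene"); b=im[200:310,300:440]
save("s2",np.hstack([cv2.resize(a,(400,380),interpolation=2),cv2.resize(b,(400,380),interpolation=2)]))
E
```

```text
tool_pos: [0.392, -0.0201, 0.0952]
wrist_force: [0.1, -0.6, 1.9]
time: 11.2
tool_pos: [0.3916, -0.0284, 0.0764]
wrist_force: [1.7, 0.7, 0.2]
gripper_force: 59.2
```

View pics/s2.png

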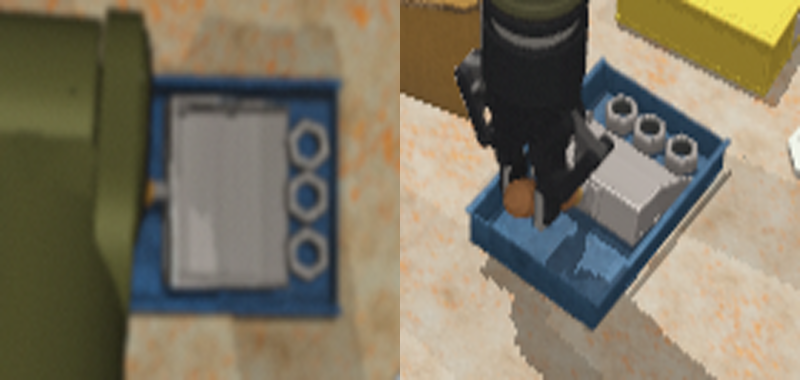

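Both views show the three nuts in a row ahead of the lip, against the end wall (left half at 308,145, 308,195 and 308,255). I'll flatten the scoop and push the lip under them.

```bash
M="python3 -m inch"
$M '-0.02 0 0.06 0;-0.04 0 0.12 0;-0.06 0 0.17 0;-0.06 0 0.17 0' | egrep 'pos|wrist'
$M '-0.03 0 0.04 0;-0.06 0 0.08 0;-0.08 0 0.1 0;-0.08 0 0.1 0' | egrep 'pos|wrist|force'
python3 - <<'E'
from h import *
im,d,c=grab("top"); a=im[225:320,300:420]; im,d,c=grab("scene"); b=im[200:310,300:440]
save("s3",np.hstack([cv2.resize(a,(400,380),interpolation=2),cv2.resize(b,(400,380),interpolation=2)]))
E
```

```text
tool_pos: [0.3916, -0.0335, 0.0596]
wrist_force: [0.3, 2.7, 0.2]
tool_pos: [0.3918, -0.0424, 0.0499]
wrist_force: [0.9, 2.1, 1.8]
gripper_force: 58.7
```

View pics/s3.png

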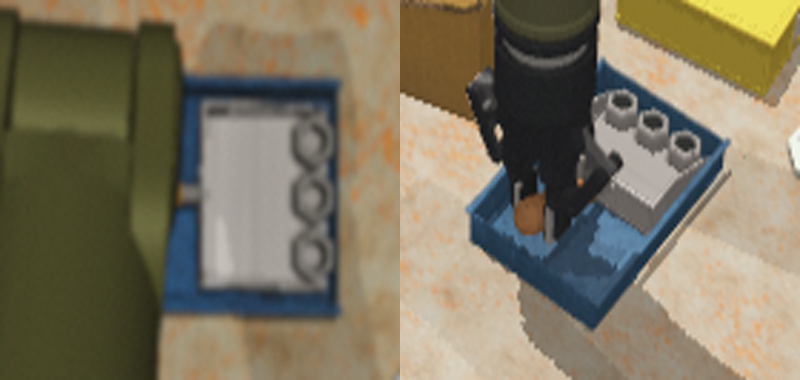

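```bash
M="python3 -m inch"
$M '-0.03 0 0.02 0;-0.06 0 0.03 0;-0.06 0 0.03 0' | egrep 'pos|wrist'
$M '0 0 0.04 0;0 0 0.08 0;0.02 0 0.12 0;0.02 0 0.12 0' | egrep 'pos|wrist|force'; python3 pan.py -1 top
```

```text
tool_pos: [0.3918, -0.0448, 0.0478]
wrist_force: [-3.9, 13.1, 11.9]
tool_pos: [0.3927, -0.0424, 0.0361]
wrist_force: [-2.8, 13.8, 11.1]
gripper_force: 59.2
top 1192
0.07 [-30. -27. -23. -18.] y [-51.  64.]
0.085 [-45. -41. -28. -19.] y [-53.  64.]
0.1 [-45. -45. -44. -15.] y [-53.  48.]
0.115 [-45. -44. -43. -18.] y [-55.  48.]
0.13 [-45. -44. -43. -25.] y [-54.  49.]
0.145 [-44. -42. -30. -25.] y [-54.  47.]
0.16 [-44. -40. -32. -23.] y [-56.  55.]
```

```bash
M="python3 -m inch"
$M '0.02 0 0.02 0;0.02 0 0.02 0;0.02 0 0.02 0' 1 120 | egrep 'pos|wrist|force'
$M '0.02 0 -0.05 0;0.02 0 -0.1 0;0.02 0 -0.2 0;0.02 0 -0.3 0;0.02 0 -0.4 0;0.02 0 -0.5 0;0.02 0 -0.5 0' | egrep 'pos|wrist|force'; python3 pan.py -1 top
python3 - <<'E'
from h import *
im,d,c=grab("top"); a=im[225:320,300:420]; im,d,c=grab("scene"); b=im[180:290,300:440]
save("s4",np.hstack([cv2.resize(a,(400,380),interpolation=2),cv2.resize(b,(400,380),interpolation=2)]))
E
```

```text
tool_pos: [0.3929, -0.0416, 0.0347]
wrist_force: [-3.3, 11.6, 16.4]
gripper_force: 117.0
tool_pos: [0.3934, -0.0421, 0.085]
wrist_force: [0.6, 0.5, -5.5]
gripper_force: 119.0
top 2064
0.055 [-37. -35. -30. -23.] y [-7.  2.]
0.07 [-68. -34. -28. -24.] y [-52.  63.]
0.085 [-58. -56. -55. -28.] y [-53.  58.]
0.1 [-57. -55. -54. -43.] y [-52.  51.]
0.115 [-56. -55. -53. -39.] y [-53.  48.]
0.13 [-56. -54. -52. -34.] y [-53.  49.]
0.145 [-54. -52. -43. -34.] y [-52.  47.]
0.16 [-74. -53. -49. -35.] y [-56.  58.]
```

View pics/s4.png

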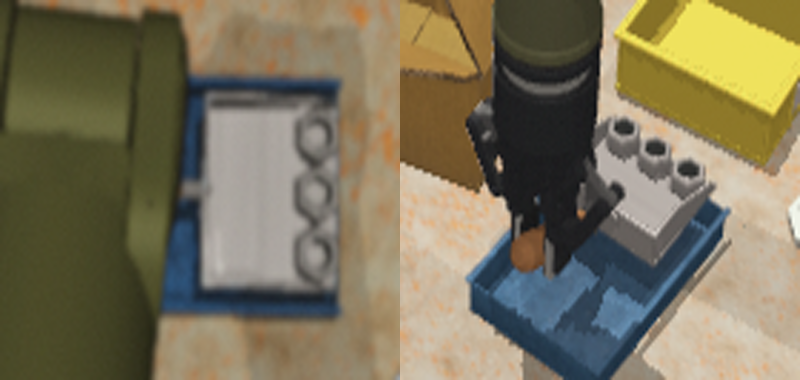

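The nuts sit on the pan near the lip (left half at 315,135, 315,190 and 315,255), and the pan is pitched slightly lip-up. Next I'll carry it smoothly to the box.

```bash
M="python3 -m inch"
$M '0 0 -0.04 0;0 0 -0.13 0;0 0 -0.25 0;0 0 -0.37 0;0 0 -0.48 0;0 0 -0.54 0;0 0 -0.56 0' | egrep 'pos|wrist'
$M '-0.03 0 0 0;-0.1 0.01 0 0;-0.2 0.02 0 0;-0.33 0.03 0 0;-0.46 0.04 0 0;-0.59 0.05 0 0;-0.72 0.06 0 0;-0.85 0.07 0 0' | egrep 'pos|wrist'
$M '-0.13 0.01 0 -0.004;-0.26 0.02 0 -0.008;-0.39 0.03 0 -0.012;-0.5 0.04 0 -0.016;-0.6 0.05 0 -0.02;-0.68 0.06 0 -0.024;-0.74 0.065 0 -0.028;-0.77 0.065 0 -0.028' | egrep 'pos|wrist'
$M '0 0 0 0;0 0 0 0' >/dev/null
python3 go.py 0.407 -0.2055 0.10 95; python3 pan.py -1 top; python3 - <<'E'
from h import *
im,d,c=grab("top"); a=im[205:320,400:580]; im,d,c=grab("scene"); b=im[130:270,320:500]
save("s5",np.hstack([cv2.resize(a,(400,300),interpolation=2),cv2.resize(b,(400,300),interpolation=2)]))
E
```

```text
tool_pos: [0.3927, -0.042, 0.1404]
wrist_force: [1.1, 0.6, -5.2]
tool_pos: [0.399, -0.1282, 0.1392]
wrist_force: [-0.6, 0.1, -5.0]
tool_pos: [0.4056, -0.2044, 0.1393]
wrist_force: [-0.1, -0.8, -4.7]
t 16.6 pos [ 0.4055 -0.2034  0.1392] psi 95.1 tilt 0.02 F [ 0.2  0.1 -5.5] M [ 0.54  0.06 -0.07] gap 0.0206 gf 118.7 q [ 0.7  -0.02 -0.29  2.02 -0.    1.13  0.5 ]
shift [-0.022  0.013  0.392] roll 0.0
top 0
```

View pics/s5.png

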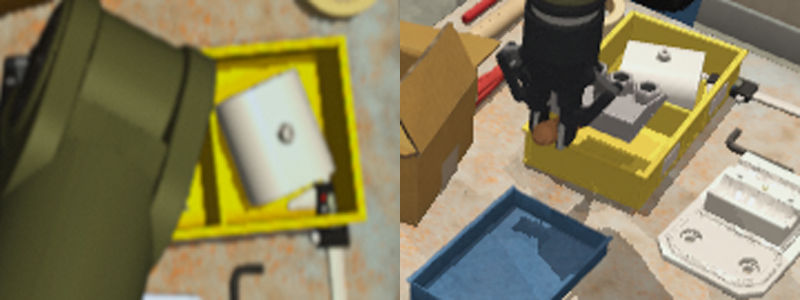

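The scene half shows the pan with nuts (620,80; 650,90) over the empty compartment. That was my tenth and last picture, so I go by numbers from here. Now I'll lower the pan onto the rim.

```bash
M="python3 -m inch"
$M '-0.02 0.01 0.04 0;-0.02 0.01 0.12 0;-0.02 0.01 0.2 0;-0.02 0.01 0.28 0;-0.02 0.01 0.33 0;-0.02 0.01 0.36 0;-0.02 0.01 0.36 0' | egrep 'pos|wrist'
for i in 1 2 3 4; do $M '0 0 0.02 0;0 0 0.03 0' | egrep 'pos|wrist'; done; python3 pan.py -1 scene
```

```text
tool_pos: [0.4064, -0.2056, 0.1028]
wrist_force: [0.2, -0.2, -5.2]
tool_pos: [0.4069, -0.2059, 0.1005]
wrist_force: [-0.6, 0.7, -5.3]
tool_pos: [0.4069, -0.2057, 0.0974]
wrist_force: [-0.7, 1.6, -1.9]
tool_pos: [0.4072, -0.2051, 0.0951]
wrist_force: [-2.6, 5.9, 6.3]
tool_pos: [0.4076, -0.2046, 0.0929]
wrist_force: [-4.4, 8.8, 12.5]
scene 715
0.07 [-47. -40. -33. -19.] y [-54.  46.]
0.085 [-52. -48. -41. -20.] y [-53.  48.]
0.1 [-49. -45. -42. -18.] y [-54.  20.]
0.115 [-48. -47. -44. -22.] y [-54.  22.]
0.13 [-46. -43. -40. -24.] y [-54.   6.]
0.145 [-45. -40. -33. -24.] y [-53.  22.]
0.16 [-42. -36. -31. -24.] y [-53.  33.]
```

```bash
M="python3 -m inch"
$M '0 0 -0.03 0;0 0 -0.03 0' | egrep 'pos|wrist'
$M '0 0 0 0;0 0 0 0;0 0 0 0' 0.46 20 | egrep 'gap|wrist|force'
$M '0 0 0 0;0 0 0 0' 0.45 20 | egrep 'gap|wrist|force'
$M '-0.03 0 -0.05 0;-0.06 0 -0.09 0;-0.09 0 -0.13 0;-0.12 0 -0.17 0;-0.15 0 -0.2 0;-0.15 0 -0.2 0' | egrep 'pos|gap|wrist|force'; python3 pan.py -1 scene
```

```text
tool_pos: [0.4077, -0.206, 0.0954]
wrist_force: [-0.4, 2.6, 3.2]
wrist_force: [0.8, 3.2, 3.3]
finger_gap: 0.0231
gripper_force: 23.7
wrist_force: [1.0, 1.8, 3.0]
finger_gap: 0.0239
gripper_force: 11.6
tool_pos: [0.4078, -0.2218, 0.1146]
wrist_force: [-0.1, -2.6, -1.3]
finger_gap: 0.0233
gripper_force: 12.0
scene 624
0.055 [-70. -66. -61. -47.] y [-51.  10.]
0.07 [-71. -60. -52. -41.] y [-52.  41.]
0.085 [-70. -61. -55. -44.] y [-53.  52.]
0.1 [-78. -74. -63. -49.] y [-52.  51.]
0.115 [-82. -80. -78. -62.] y [-52.  25.]
0.13 [-82. -75. -70. -64.] y [-52.  29.]
0.145 [-79. -74. -72. -67.] y [-51.  37.]
```

```bash
M="python3 -m inch"
$M '-0.04 0 -0.04 0;-0.07 0 -0.07 0;-0.11 0 -0.1 0;-0.14 0 -0.13 0;-0.18 0 -0.155 0;-0.22 0 -0.18 0;-0.26 0 -0.205 0;-0.3 0 -0.23 0' | egrep 'pos|gap|wrist|force'; $M '0 0 0 0;0 0 0 0' | egrep 'wrist|force'; python3 pan.py -1 scene; cat > nuts.py <<'E'
from h import *
for n in("scene","top"):
    im,d,c=grab(n); W=cloud(d,c); S=cv2.cvtColor(im,cv2.COLOR_RGB2HSV)[...,1]
    m=(S<90)&(abs(W[...,0]-.42)<.075)&(abs(W[...,1]+.358)<.065)&(W[...,2]>.006)&(W[...,2]<.035)
    k,L,st,ce=cv2.connectedComponentsWithStats(m.astype(np.uint8))
    for i in range(1,k):
        if st[i,4]>15: print(n,st[i],np.round(np.median(W[L==i],0),3),"zmax",round(W[L==i][:,2].max(),3))
E
python3 nuts.py
```

```text
tool_pos: [0.4106, -0.2506, 0.1372]
wrist_force: [0.4, 0.5, -4.0]
finger_gap: 0.0236
gripper_force: 13.3
wrist_force: [-0.4, -0.9, -2.9]
gripper_force: 13.3
scene 683
0.04 [-92. -86. -80. -67.] y [-52.  51.]
0.055 [-98. -89. -78. -67.] y [-53.  43.]
0.07 [-111. -107.  -96.  -81.] y [-53. -50.]
0.085 [-124. -116. -106.  -92.] y [-52. -49.]
0.1 [-129. -125. -118. -111.] y [-52. -50.]
0.13 [-144. -141. -137. -130.] y [-42.  38.]
0.145 [-144. -140. -136. -132.] y [-46.  37.]
0.16 [-145. -142. -137. -133.] y [-38.  42.]
scene [407 178  33  19 261] [ 0.423 -0.406  0.019] zmax 0.029
```

```bash
M="python3 -m inch"
$M '0 0 0 0;0 0 0 0;0 0 -0.1 0;0 0 -0.3 0;0 0 -0.6 0;0 0 -0.9 0;0 0 -0.9 0' 1 60 | egrep 'pos|gap|wrist|force'
$M '0.4 0 0 0;0.8 0 0 0;0.8 0 0 0' | egrep 'pos|wrist'; python3 nuts.py; python3 pan.py -1 scene top; python3 go.py
```

```text
tool_pos: [0.4132, -0.2513, 0.2322]
wrist_force: [1.3, -0.1, -3.1]
finger_gap: 0.0218
gripper_force: 59.5
tool_pos: [0.4033, -0.1645, 0.2264]
wrist_force: [0.1, 0.2, -2.5]
scene [407 178  33  19 251] [ 0.42  -0.406  0.019] zmax 0.029
top [481 256  11  12  54] [ 0.422 -0.414  0.02 ] zmax 0.028
top [480 270  13  12  82] [ 0.39 -0.41  0.02] zmax 0.027
scene 512
0.04 [-91. -85. -80. -68.] y [-52.  50.]
0.055 [-103.  -95.  -82.  -67.] y [-53.  -2.]
0.07 [-113. -105.  -95.  -80.] y [-53. -50.]
0.085 [-123. -116. -110.  -91.] y [-53. -50.]
0.1 [-133. -127. -122. -111.] y [-53. -50.]
top 0
t 22.0 pos [ 0.4032 -0.1715  0.2268] psi 95.0 tilt 0.04 F [ 0.   0.1 -4.1] M [0.08 0.08 0.02] gap 0.0222 gf 59.2 q [ 0.68 -0.12 -0.31  1.94 -0.04  1.32  0.47]
```

```bash
M="python3 -m inch"
$M '0.4 0.12 0 0;0.87 0.25 0 0;0.87 0.25 0 0' >/dev/null
$M '0.5 0 0 0;0.87 0 0 0;0.87 0 0 0' >/dev/null
$M '0.5 -0.03 0 0.05;0.87 -0.06 0 0.1;0.87 -0.06 0 0.131;0.87 -0.06 0 0.131' >/dev/null
python3 go.py 0.407 0.178 0.227 71.4; python3 nuts.py
```

```text
t 23.0 pos [0.4    0.0907 0.2274] psi 71.5 tilt 0.04 F [-0.3 -0.2 -3.1] M [ 0.07 -0.06  0.06] gap 0.0225 gf 59.6 q [ 0.51 -0.22 -0.69  1.98 -0.14  1.33 -0.45]
shift [ 0.85  -0.211  0.003] roll 0.001
scene [407 178  33  19 274] [ 0.426 -0.404  0.018] zmax 0.027
top [477 242  15  26 171] [ 0.442 -0.407  0.02 ] zmax 0.026
top [480 270  13  12  79] [ 0.393 -0.409  0.02 ] zmax 0.026
```

All three nuts lie in the compartment, at x ≈ 0.46, 0.425 and 0.39, y ≈ -0.41. I'll lay the scoop back down to regrasp it.

```bash
M="python3 -m inch"
$M '0.5 -0.13 0 0;0.85 -0.21 0 0;0.85 -0.21 0.2 0;0.85 -0.21 0.5 0;0.85 -0.21 0.7 0' | egrep 'pos|wrist'
$M '0 0 0.15 0;0 0 0.3 0;0 0 0.45 0;0 0 0.6 0;0 0 0.75 0;0 0 0.9 0;0 0 1 0' | egrep 'pos|wrist'
python3 go.py 0.407 0.178 0.045 71.4; python3 pan.py -1 top
```

```text
tool_pos: [0.407, 0.1763, 0.1555]
wrist_force: [-2.0, -0.4, -4.8]
tool_pos: [0.4089, 0.1775, 0.0574]
wrist_force: [1.1, 3.0, 3.1]
t 24.3 pos [0.4089 0.1775 0.0574] psi 71.5 tilt 0.14 F [1.1 3.  3.1] M [ 0.06 -0.18  0.08] gap 0.0222 gf 58.6 q [ 0.4   0.13 -0.9   2.11  0.12  0.96 -0.89]
shift [-0.002 -0.019  0.124] roll 0.0
top 438
0.04 [-65. -64. -63. -62.] y [61. 65.]
0.055 [-47. -42. -41. -37.] y [-5.  3.]
0.07 [-66. -64. -46. -36.] y [-51.  50.]
0.085 [-66. -66. -65. -38.] y [-52.  51.]
0.1 [-66. -66. -65. -37.] y [-52.  51.]
0.115 [-66. -66. -54. -42.] y [-52.  52.]
0.13 [-66. -58. -54. -48.] y [-52.  52.]
0.145 [-65. -63. -60. -57.] y [-52.  52.]
```

```bash
M="python3 -m inch"
$M '0 0 0.06 0;0 0 0.1 0;0 0 0.13 0;0 0 0.13 0' | egrep 'pos|wrist'
$M '0 0 0 0;0 0 0 0;0 0 0 0;0 0 0 0' 0.1 20 | egrep 'gap|wrist|force'
$M '0 0 -0.3 0;0 0 -0.7 0;0 0 -1 0;0 0 -1 0' | egrep 'pos'
$M '0.4 0 -0.5 0;0.8 0 -0.7 0;0.8 0 -0.7 0' | egrep 'pos'
python3 - <<'E'
from h import *
def fit(W,im):
    hsv=cv2.cvtColor(im,cv2.COLOR_RGB2HSV);H,S,V=[hsv[...,i].astype(int) for i in range(3)]
    P=(abs(W[...,0]-.365)<.11)&(abs(W[...,1]-.06)<.1)
    hi=W[P&(S<80)&(W[...,2]>.022)&(W[...,2]<.04)]
    if len(hi)>20: print("rim>22",len(hi),cv2.minAreaRect((hi[:,:2]*1000).astype(np.float32)),hi[:,2].max())
    P=(abs(W[...,0]-.405)<.06)&(abs(W[...,1]-.16)<.07)
    h=W[P&(H<20)&(S>130)&(W[...,2]>.025)&(W[...,2]<.1)]
    if len(h)>20:
        r=cv2.minAreaRect((h[:,:2]*1000).astype(np.float32)); print("handle",len(h),r,h[:,2].min(),h[:,2].max())
    bk=W[(S<80)&(abs(W[...,0]-.365)<.11)&(abs(W[...,1]-.06)<.1)&(W[...,2]>.0262)&(W[...,2]<.04)]
    if len(bk)>20:
        c=bk.mean(0); vt=np.linalg.svd(bk[:,:2]-c[:2])[2][0]; t=(bk[:,:2]-c[:2])@vt; print("back top",len(bk),c,"angle",np.degrees(np.arctan2(vt[1],vt[0])),np.percentile(t,[2,98]))
for n in("wrist","top","scene"):
    im,d,c=grab(n); W=cloud(d,c); print(n); fit(W,im); np.savez(n+"6.npz",im=im,d=d,**c)
E
python3 go.py
```

```text
tool_pos: [0.4069, 0.1778, 0.0442]
wrist_force: [1.2, -0.2, 0.4]
wrist_force: [0.7, -0.9, -0.8]
finger_gap: 0.0381
gripper_force: 0.0
tool_pos: [0.4096, 0.179, 0.1482]
tool_pos: [0.4337, 0.2591, 0.2171]
wrist
rim>22 912 ((393.0105285644531, 116.11607360839844), (147.77496337890625, 109.37474822998047), 64.33143615722656) 0.033837464759971715
handle 1446 ((400.49273681640625, 160.4842071533203), (94.48860931396484, 23.183271408081055), 71.37979125976562) 0.030930043569680772 0.08180521527881447
back top 637 [0.38140647 0.0963523  0.03009378] angle 163.82552843888448 [-0.05042748  0.05280056]
top
rim>22 238 ((395.46063232421875, 60.8809700012207), (164.07611083984375, 192.25929260253906), 2.2217259407043457) 0.03754123332142813
handle 441 ((399.00787353515625, 158.40444946289062), (91.53602600097656, 24.6436824798584), 71.0931625366211) 0.028098794662375984 0.08361321993233942
back top 191 [0.38734188 0.06951377 0.03148627] angle -105.76575329861303 [-0.10690666  0.11423437]
scene
rim>22 310 ((390.9015197753906, 68.3901596069336), (195.7437286376953, 151.02366638183594), 84.90731048583984) 0.03907312311029822
handle 381 ((396.4061279296875, 162.08302307128906), (91.34790802001953, 18.858108520507812), 71.70816802978516) 0.0253279407591742 0.08394299690066696
back top 215 [0.38513899 0.0962628  0.03093621] angle -179.76500279172743 [-0.0849102   0.06385976]
t 26.0 pos [0.4316 0.2537 0.2132] psi 71.5 tilt 0.12 F [-0.5 -0.4 -0.7] M [-0.08  0.02 -0.02] gap 0.0382 gf 0.0 q [ 0.38  0.08 -0.99  1.81  0.07  1.29 -0.95]
```

```bash
M="python3 -m inch"
python3 go.py 0.4141 0.087 0.15 -18.6
$M '-0.5 0.1 0 0.04;-0.82 0.19 0.2 0.08;-0.82 0.19 0.3 0.13;-0.82 0.19 0.3 0.18;-0.82 0.19 0.3 0.22;-0.82 0.19 0.3 0.25;-0.82 0.19 0.3 0.25' -0.2 20 | egrep 'pos'
python3 go.py 0.4141 0.087 0.12 -18.6
```

```text
t 26.0 pos [0.4316 0.2537 0.2132] psi 71.5 tilt 0.12 F [-0.5 -0.4 -0.7] M [-0.08  0.02 -0.02] gap 0.0382 gf 0.0 q [ 0.38  0.08 -0.99  1.81  0.07  1.29 -0.95]
shift [-1.636  0.363  0.633] roll 0.501
tool_pos: [0.423, 0.1681, 0.1828]
t 26.7 pos [0.423  0.1681 0.1828] psi 26.3 tilt 0.17 F [-0.4  0.1 -0.8] M [-0.02  0.05 -0.04] gap 0.0513 gf 0.0 q [ 0.53 -0.05 -0.93  1.95 -0.04  1.23 -1.5 ]
shift [-0.438  0.687  0.629] roll 0.249
```

```bash
M="python3 -m inch"
$M '-0.2 0.3 0.2 0.04;-0.44 0.69 0.6 0.08;-0.44 0.69 0.6 0.13;-0.44 0.69 0.6 0.18;-0.44 0.69 0.6 0.22;-0.44 0.69 0.6 0.25;-0.44 0.69 0.6 0.25;-0.44 0.69 0.6 0.25' | egrep 'pos'
python3 go.py 0.4141 0.087 0.04 -18.6; python3 - <<'E'
from h import *
for n in("wrist","top","scene"):
    im,d,c=grab(n); W=cloud(d,c); S=cv2.cvtColor(im,cv2.COLOR_RGB2HSV)[...,1]
    O=np.array([.3667,.060]); a=np.radians(-108.6); ex=np.array([np.cos(a),np.sin(a)]); ey=np.array([-ex[1],ex[0]])
    q=W[...,:2]-O; x=q@ex; y=q@ey; z=W[...,2]
    for lo,hi in((-.05,-.02),(.02,.034),(.034,.05)):
        m=(S<90)&(z>.018)&(z<.036)&(x>-.06)&(x<-.025)&(y>lo)&(y<hi)
        if m.sum()>5: print(n,lo,hi,m.sum(),np.round(np.percentile(x[m],[5,50,95]),4),round(z[m].max(),3))
    m=(S<90)&(z>.012)&(z<.036)&(abs(y)>.04)&(abs(y)<.065)&(x>-.035)&(x<.02)
    print("sides",np.round(y[m&(y>0)].mean(),4) if (m&(y>0)).any() else "",np.round(y[m&(y<0)].mean(),4) if (m&(y<0)).any() else "")
E
```

```text
tool_pos: [0.4149, 0.088, 0.1237]
t 27.5 pos [0.4149 0.088  0.1237] psi -18.4 tilt 0.07 F [ 1.1 -0.  -0.9] M [-0.01 -0.02  0.05] gap 0.0512 gf 0.0 q [ 0.64 -0.07 -0.87  2.09 -0.06  1.1  -2.1 ]
shift [-0.004  0.011  0.837] roll 0.001
wrist -0.05 -0.02 380 [-0.0436 -0.0373 -0.0262] 0.033
wrist 0.02 0.034 74 [-0.0444 -0.043  -0.0423] 0.033
wrist 0.034 0.05 87 [-0.0444 -0.0431 -0.0423] 0.034
sides 0.0534 -0.0481
sides 0.0515 -0.05
scene -0.05 -0.02 64 [-0.0444 -0.0426 -0.028 ] 0.035
scene 0.02 0.034 20 [-0.0448 -0.0442 -0.0423] 0.035
scene 0.034 0.05 17 [-0.0455 -0.0445 -0.0411] 0.035
sides 0.0526 -0.0493
```

```bash
M="python3 -m inch"
$M '0.015 0 0.4 0;0.015 0 0.7 0;0.015 0 0.9 0;0.015 0 1 0;0.015 0 1 0' | egrep 'pos|wrist'
$M '0 0 0.08 0;0 0 0.16 0;0 0 0.16 0' | egrep 'pos|wrist'
$M '0 0 0 0;0 0 0 0;0 0 0 0;0 0 0 0;0 0 0 0;0 0 0 0' 1 20
python3 go.py
```

```text
tool_pos: [0.4159, 0.0883, 0.0233]
wrist_force: [-0.6, 0.0, 0.7]
tool_pos: [0.4166, 0.0881, 0.0079]
wrist_force: [0.1, -0.4, 1.2]
time: 29.05
tool_pos: [0.4174, 0.0883, 0.0086]
tool_rot: [-3.1, 0.506, -0.001]
wrist_force: [0.5, 0.3, 3.6]
finger_gap: 0.0018
gripper_force: 23.4
t 29.05 pos [0.4174 0.0883 0.0086] psi -18.6 tilt 0.04 F [0.5 0.3 3.6] M [ 0.04  0.04 -0.02] gap 0.0018 gf 23.4 q [ 0.58  0.18 -0.88  2.18  0.19  0.85 -2.32]
```

```bash
M="python3 -m inch"
cat > roll.py <<'E'
# scoop held at back wall: points relative to grasp, tool x = scoop y, tool y = scoop x
import sys; from h import *
from scipy.spatial.transform import Rotation as Ro
o=bot.get_obs(); R=Ro.from_rotvec(o["tool_rot"]).as_matrix(); g=o["tool_pos"]-R[:,2]*.019
for n in sys.argv[1:]:
    im,d,c=grab(n); W=cloud(d,c); q=(W-g)@R; hsv=cv2.cvtColor(im,cv2.COLOR_RGB2HSV);H,S=hsv[...,0],hsv[...,1]
    m=(q[...,1]>.03)&(q[...,1]<.1)&(np.hypot(q[...,0],q[...,2])<.12)&(S<80)&(W[...,2]>.012)
    h=(q[...,1]>-.13)&(q[...,1]<-.01)&(np.hypot(q[...,0],q[...,2])<.12)&(H<20)&(S>130)&(W[...,2]>.012)
    print(n,"pan pts",m.sum(),"handle",h.sum(),np.round(np.median(q[h],0),3) if h.sum() else "")
    for b in np.arange(-.12,.12,.02):
        k=m&(q[...,0]>=b)&(q[...,0]<b+.02)
        if k.sum()>5: print(round(b,2),k.sum(),"up",np.round(-np.percentile(q[k][:,2],[95,50,5])*1000))
E
$M '0 0 -0.1 0;0 0 -0.2 0;0 0 -0.3 0;0 0 -0.4 0;0 0 -0.5 0;0 0 -0.6 0;0 0 -0.6 0' | egrep 'pos|wrist'; python3 roll.py scene top; python3 go.py
```

```text
tool_pos: [0.4182, 0.0883, 0.0699]
wrist_force: [1.1, -0.1, -4.7]
scene pan pts 1331 handle 459 [-0.044 -0.065 -0.032]
-0.1 151 up [-25. -15.   2.]
-0.08 135 up [-28. -24. -21.]
-0.06 202 up [-27. -24. -21.]
-0.04 190 up [-27. -24. -21.]
-0.02 382 up [-27. -21.  80.]
0.0 271 up [-27. -20.  73.]
top pan pts 1314 handle 17 [ 0.094 -0.014  0.018]
-0.1 109 up [-29. -25.  -7.]
-0.08 222 up [-29. -25. -23.]
-0.06 249 up [-29. -26. -23.]
-0.04 247 up [-29. -25. -22.]
-0.02 301 up [-28. -24.  98.]
0.0 186 up [-27. -10. 102.]
t 29.85 pos [0.4171 0.0881 0.0685] psi -18.6 tilt 0.05 F [-0.8  0.3 -3.3] M [ 0.02 -0.13 -0.  ] gap 0.0013 gf 22.3 q [ 0.64  0.05 -0.91  2.14  0.04  0.97 -2.19]
```

```bash
M="python3 -m inch"
$M '0 0 -0.08 0;0 0 -0.08 0;0 0 -0.08 0' 0.965 20 | egrep 'pos|wrist|force|gap'
for c in 0.96 0.955 0.95; do $M '0 0 0 0;0 0 0 0' $c 20 | egrep 'wrist|force|gap'; python3 roll.py scene | egrep 'handle|^-0.08|^-0.06'; done
```

```text
tool_pos: [0.417, 0.0883, 0.0763]
wrist_force: [-0.3, 0.0, -3.4]
finger_gap: 0.0016
gripper_force: 22.3
wrist_force: [1.0, -0.4, -3.8]
finger_gap: 0.0018
gripper_force: 17.7
scene pan pts 1352 handle 465 [-0.044 -0.063 -0.032]
-0.08 129 up [-27. -24. -21.]
-0.06 201 up [-27. -24. -21.]
wrist_force: [-0.1, 0.4, -3.7]
finger_gap: 0.002
gripper_force: 9.9
scene pan pts 1402 handle 428 [-0.049 -0.064 -0.008]
-0.08 56 up [-67. -58. -43.]
-0.06 257 up [-67. -60. -53.]
wrist_force: [0.8, 0.3, -0.5]
finger_gap: 0.0023
gripper_force: 1.6
scene pan pts 1168 handle 421 [-0.041 -0.065  0.012]
-0.06 34 up [-82. -78. -73.]
```

```bash
python3 roll.py scene top; python3 - <<'E'
from h import *
from scipy.spatial.transform import Rotation as Ro
# PCA of handle, and plane fit of pan floor, in world
im,d,c=grab("scene"); W=cloud(d,c); hsv=cv2.cvtColor(im,cv2.COLOR_RGB2HSV);H,S=hsv[...,0],hsv[...,1]
o=bot.get_obs(); R=Ro.from_rotvec(o["tool_rot"]).as_matrix(); g=o["tool_pos"]-R[:,2]*.019; q=(W-g)@R
m=(q[...,1]>.012)&(q[...,1]<.1)&(np.hypot(q[...,0],q[...,2])<.12)&(S<80)&(W[...,2]>.006)&(q[...,2]>0)
P=q[m]; print(len(P),"x",np.percentile(P[:,0],[2,50,98]),"y",np.percentile(P[:,1],[2,98]),"z",np.percentile(P[:,2],[2,98]))
c0=np.median(P,0); 
for _ in range(5):
    r=P-c0; n=np.linalg.svd(r-r.mean(0),full_matrices=False)[2][2]; e=abs((P-P.mean(0))@n); P=P[e<np.percentile(e,85)]; c0=P.mean(0)
print("normal tool frame",n,"c",c0,len(P))
E
```

```text
scene pan pts 1172 handle 425 [-0.042 -0.064  0.013]
-0.06 37 up [-81. -79. -73.]
-0.04 65 up [-83. -81. -76.]
-0.02 527 up [-79. -60.  79.]
0.0 373 up [-56. -42.  61.]
0.02 170 up [-33. -24.  -6.]
top pan pts 904 handle 17 [ 0.095 -0.015  0.025]
-0.06 67 up [-83. -79. -73.]
-0.04 53 up [-83. -81. -77.]
-0.02 306 up [-77. -60.  96.]
0.0 283 up [-52. -33.  96.]
0.02 195 up [-27.  -9.  -2.]
1330 x [-0.04942483 -0.00332334  0.0301758 ] y [0.01391695 0.08675285] z [0.01663859 0.08856724]
normal tool frame [ 7.66586595e-01 -6.90588266e-04  6.42140573e-01] c [-0.00030679  0.05199642  0.05570209] 589
```

```bash
M="python3 -m inch"
$M '0 0 0 0;0 0 0 0;0 0 -0.05 0;0 0 -0.1 0;0 0 -0.2 0;0 0 -0.2 0' 1 20 | egrep 'pos|wrist|force|gap'
cat > pl.py <<'E'
from h import *
from scipy.spatial.transform import Rotation as Ro
o=bot.get_obs(); R=Ro.from_rotvec(o["tool_rot"]).as_matrix(); g=o["tool_pos"]-R[:,2]*.019
for n in("scene","top"):
    im,d,c=grab(n); W=cloud(d,c); S=cv2.cvtColor(im,cv2.COLOR_RGB2HSV)[...,1]; q=(W-g)@R
    m=(q[...,1]>.012)&(q[...,1]<.1)&(np.hypot(q[...,0],q[...,2])<.12)&(S<80)&(W[...,2]>.01)&(q[...,2]>-.01)
    P=q[m]; print(n,len(P),"x",np.round(np.percentile(P[:,0],[1,99]),3),"y",np.round(np.percentile(P[:,1],[1,99]),3),"down",np.round(np.percentile(P[:,2],[1,99]),3))
    best=(0,)
    rng=np.random.default_rng(0)
    for _ in range(400):
        a=P[rng.choice(len(P),3,False)]; v=np.cross(a[1]-a[0],a[2]-a[0]); v/=np.linalg.norm(v)+1e-12
        if abs(v[1])>.3: continue
        k=(abs((P-a[0])@v)<.002).sum()
        if k>best[0]: best=(k,v*np.sign(v[0]),(a[0]@v)*np.sign(v[0]))
    v=best[1]; print("plane inliers",best[0],"n",np.round(v,3),"d",round(best[2],4),"roll",round(np.degrees(np.arctan2(v[0],v[2])),1))
E
python3 pl.py; python3 go.py
```

```text
tool_pos: [0.4181, 0.0884, 0.0978]
wrist_force: [1.1, 0.5, -3.3]
finger_gap: 0.0015
gripper_force: 22.0
scene 1379 x [-0.049  0.031] y [0.013 0.087] down [0.006 0.092]
plane inliers 762 n [0.776 0.005 0.631] d 0.0359 roll 50.9
top 1117 x [-0.052  0.034] y [0.014 0.088] down [-0.002  0.093]
plane inliers 575 n [ 0.779 -0.005  0.626] d 0.034 roll 51.2
t 31.75 pos [0.4173 0.0882 0.0967] psi -18.6 tilt 0.07 F [ 0.3  0.7 -3.9] M [ 0.01 -0.   -0.05] gap 0.0015 gf 22.0 q [ 0.65 -0.01 -0.91  2.11 -0.01  1.04 -2.14]
```

```bash
M="python3 -m inch"
$M '-0.08 -0.24 0 0;-0.16 -0.47 0.05 0;-0.16 -0.47 0.12 0;-0.16 -0.47 0.2 0;-0.16 -0.47 0.24 0;-0.16 -0.47 0.26 0;-0.16 -0.47 0.26 0' | egrep 'pos|wrist'
$M '0 0 0 0;0 0 0 0' 0.957 20 | egrep 'wrist|force|gap'
$M '-0.08 0 0 0;-0.16 0 -0.01 0;-0.24 0 -0.02 0;-0.32 0 -0.02 0;-0.32 0 -0.02 0' | egrep 'pos|wrist|force|gap'; python3 pl.py
```

```text
tool_pos: [0.4207, 0.1372, 0.0721]
wrist_force: [3.8, -0.6, 8.3]
wrist_force: [2.7, -1.6, 6.9]
finger_gap: 0.0017
gripper_force: 10.7
tool_pos: [0.3893, 0.1479, 0.0745]
wrist_force: [1.8, -0.2, 10.6]
finger_gap: 0.0017
gripper_force: 11.1
scene 931 x [-0.028  0.034] y [0.013 0.088] down [0.008 0.083]
plane inliers 528 n [ 0.904 -0.007  0.428] d 0.0358 roll 64.7
top 687 x [-0.03   0.089] y [0.013 0.088] down [-0.01   0.083]
plane inliers 328 n [ 0.914 -0.033  0.405] d 0.0316 roll 66.1
```

```bash
M="python3 -m inch"
$M '-0.08 0 0 0;-0.16 0 0 0;-0.24 0 0.01 0;-0.32 0 0.02 0;-0.4 0 0.03 0;-0.4 0 0.03 0' | egrep 'pos|wrist|force|gap'; python3 pl.py; python3 go.py
```

```text
tool_pos: [0.3466, 0.1606, 0.0685]
wrist_force: [0.1, 0.3, -0.3]
finger_gap: 0.0021
gripper_force: 0.0
scene 146 x [-0.007  0.047] y [0.013 0.088] down [-0.006  0.077]
plane inliers 128 n [ 0.996 -0.08  -0.03 ] d 0.036 roll 91.7
top 21 x [0.014 0.044] y [0.013 0.088] down [-0.006  0.075]
plane inliers 20 n [ 1.    -0.024  0.011] d 0.0422 roll 89.4
t 33.95 pos [0.3479 0.1606 0.069 ] psi -18.5 tilt 0.05 F [ 0.3 -0.6 -0.1] M [-0.01 -0.01  0.03] gap 0.0021 gf 0.0 q [ 0.56 -0.11 -1.    2.23 -0.11  0.98 -2.27]
```

```bash
M="python3 -m inch"
$M '0 0 0 0;0 0 0 0;0.08 0 0 0;0.16 0 0 0;0.16 0 0 0' 0.88 20 | egrep 'pos|wrist|gap'
$M '0 0 0 0;0 0 0 0;0 0 0 0' 1 40 | egrep 'pos|wrist|force|gap'; python3 pl.py
```

```text
tool_pos: [0.3651, 0.1555, 0.0695]
wrist_force: [0.2, -0.1, -1.0]
finger_gap: 0.0049
tool_pos: [0.3637, 0.1556, 0.0693]
wrist_force: [1.0, -0.8, -0.5]
finger_gap: 0.0011
gripper_force: 33.9
scene 405 x [-0.006  0.038] y [0.014 0.087] down [0.006 0.078]
plane inliers 309 n [ 0.987 -0.029  0.158] d 0.0362 roll 80.9
top 44 x [-0.002  0.039] y [0.042 0.088] down [0.002 0.078]
plane inliers 40 n [ 0.978 -0.095  0.186] d 0.0311 roll 79.3
```

```bash
M="python3 -m inch"
$M '0 0 0 0;0 0 0 0;0 0 0 0' 0.5 20 | egrep 'pos|wrist|gap'; python3 pl.py
$M '0.06 0 0 0;0.12 0 0 0;0.15 0 0 0;0.15 0 0 0' | egrep 'pos|wrist|gap'; python3 pl.py
```

```text
tool_pos: [0.3634, 0.1558, 0.0692]
wrist_force: [-0.5, 0.5, -0.6]
finger_gap: 0.0213
scene 441 x [-0.011  0.036] y [0.012 0.087] down [-0.008  0.078]
plane inliers 309 n [ 0.987 -0.032  0.155] d 0.0359 roll 81.1
top 34 x [0.009 0.037] y [0.051 0.088] down [0.004 0.078]
plane inliers 32 n [ 0.984 -0.119  0.131] d 0.0254 roll 82.4
tool_pos: [0.3785, 0.1509, 0.0693]
wrist_force: [-0.7, 0.1, -0.4]
finger_gap: 0.0218
scene 732 x [-0.017  0.042] y [0.012 0.086] down [-0.004  0.078]
plane inliers 403 n [ 0.887 -0.02   0.461] d 0.046 roll 62.6
top 871 x [-0.008  0.088] y [0.013 0.087] down [-0.009  0.078]
plane inliers 565 n [ 0.838 -0.031  0.544] d 0.0516 roll 57.0
```

```bash
M="python3 -m inch"
$M '0 0 0 0;0 0 0 0;0 0 0 0' | egrep 'time|wrist'; python3 pl.py; python3 roll.py scene | head -1
```

```text
time: 36.05
wrist_force: [0.9, 0.0, 0.3]
scene 295 x [-0.011  0.092] y [0.012 0.08 ] down [-0.007  0.078]
plane inliers 130 n [ 0.976 -0.053 -0.21 ] d -0.0079 roll 102.1
top 757 x [0.008 0.108] y [0.013 0.082] down [0.039 0.078]
plane inliers 507 n [ 0.153 -0.028  0.988] d 0.0821 roll 8.8
scene pan pts 418 handle 386 [ 0.039 -0.072  0.018]
```

```bash
M="python3 -m inch"
$M '0 0 -0.3 0;0 0 -0.7 0;-0.2 0 -1 0;-0.2 0 -1 0' | egrep 'pos'
cat > loc.py <<'E'
from h import *
P=[];Hd=[]
for n in("wrist","top","scene"):
    im,d,c=grab(n); W=cloud(d,c); hsv=cv2.cvtColor(im,cv2.COLOR_RGB2HSV);H,S,V=[hsv[...,i].astype(int) for i in range(3)]
    h=W[(abs(W[...,0]-.44)<.09)&(abs(W[...,1]-.22)<.1)&(H<20)&(S>140)&(W[...,2]>.02)&(W[...,2]<.11)]
    if len(h)>40:
        r=cv2.minAreaRect((h[:,:2]*1000).astype(np.float32)); print(n,"handle",len(h),np.round(r[0],1),np.round(r[1],1),round(r[2],1),"z",np.round(np.percentile(h[:,2],[1,99]),3))
    np.savez("loc_"+n+".npz",im=im,d=d,**c)
E
python3 loc.py; python3 go.py
```

```text
tool_pos: [0.3603, 0.1588, 0.1731]
wrist handle 9958 [457.6 248.3] [194.   62.9] 61.7 z [0.022 0.088]
top handle 709 [461.  245.4] [193.   52.2] 61.1 z [0.023 0.104]
scene handle 791 [449.5 244.7] [180.5  44.2] 67.8 z [0.022 0.09 ]
t 36.75 pos [0.3588 0.1569 0.1688] psi -18.5 tilt 0.07 F [ 0.  -0.  -1.1] M [-0.    0.02  0.01] gap 0.021 gf 0.0 q [ 0.58 -0.27 -0.91  2.1  -0.23  1.23 -2.13]
```

```bash
cat > loc2.py <<'E'
from h import *
for n in("wrist","top","scene"):
    z=np.load("loc_"+n+".npz"); im=z["im"]; W=cloud(z["d"],z); hsv=cv2.cvtColor(im,cv2.COLOR_RGB2HSV);H,S,V=[hsv[...,i].astype(int) for i in range(3)]
    m=(abs(W[...,0]-.43)<.1)&(abs(W[...,1]-.2)<.13)&(H>5)&(H<18)&(S>150)&(W[...,2]>.025)&(W[...,2]<.11)
    k,L,st,_=cv2.connectedComponentsWithStats(m.astype(np.uint8)); 
    i=1+st[1:,4].argmax(); h=W[L==i]; r=cv2.minAreaRect((h[:,:2]*1000).astype(np.float32)); print(n,"handle",len(h),np.round(r[0],1),np.round(r[1],1),round(r[2],1),"z",np.round(np.percentile(h[:,2],[1,99]),3))
    a=h[h[:,2].argmax()];b=h[h[:,2].argmin()]; print(" hi",np.round(a,3),"lo",np.round(b,3))
    if n!="scene":
        c=h.mean(0); vt=np.linalg.svd(h-c,full_matrices=False)[2][0]; vt*=-np.sign(vt[1]); print(" axis",np.round(vt,3),"yaw",np.degrees(np.arctan2(vt[1],vt[0])))
        e=np.array([np.cos(np.radians(r[2]-180)),np.sin(np.radians(r[2]-180))]); f=np.array([-e[1],e[0]]); G=np.array(r[0])/1000
        q=W[...,:2]-G; x=q@e; y=q@f; w=(S<80)&(V>60)&(x>.05)&(x<.16)&(abs(y)<.075)&(W[...,2]>.003)&(W[...,2]<.07)
        for lo in np.arange(-.07,.07,.02):
            t=w&(y>lo)&(y<lo+.02); 
            if t.sum()>5: hi=t&(W[...,2]>np.percentile(W[t][:,2],90)); print(" y",round(lo,2),t.sum(),"z",np.round(np.percentile(W[t][:,2],[5,50,98]),3),"x of top",np.round(np.median(x[hi]),4),"x rng",np.round(np.percentile(x[t],[2,98]),3))
E
python3 loc2.py
```

```text
wrist handle 4159 [442.4 201.7] [87.7 22.6] 80.8 z [0.047 0.088]
 hi [0.447 0.234 0.09 ] lo [0.428 0.162 0.041]
 axis [-0.146 -0.877 -0.458] yaw -99.43690838479657
 y -0.07 849 z [0.004 0.02  0.032] x of top 0.0758 x rng [0.064 0.145]
 y -0.05 2173 z [0.003 0.005 0.033] x of top 0.0664 x rng [0.062 0.148]
 y -0.03 2476 z [0.006 0.008 0.037] x of top 0.093 x rng [0.064 0.15 ]
 y -0.01 2951 z [0.01  0.012 0.04 ] x of top 0.0622 x rng [0.054 0.151]
 y 0.01 3381 z [0.012 0.015 0.044] x of top 0.1076 x rng [0.052 0.153]
 y 0.03 3957 z [0.013 0.019 0.05 ] x of top 0.0836 x rng [0.052 0.154]
 y 0.05 3463 z [0.012 0.014 0.048] x of top 0.0605 x rng [0.051 0.143]
 y 0.07 1060 z [0.012 0.016 0.05 ] x of top 0.0988 x rng [0.057 0.138]
top handle 392 [441.8 200.9] [87.9 21.7] 81.1 z [0.047 0.091]
 hi [0.441 0.224 0.093] lo [0.427 0.159 0.043]
 axis [-0.153 -0.878 -0.453] yaw -99.87429237987678
 y -0.07 148 z [0.003 0.013 0.033] x of top 0.0762 x rng [0.056 0.146]
 y -0.05 319 z [0.003 0.006 0.033] x of top 0.0632 x rng [0.062 0.148]
 y -0.03 361 z [0.005 0.009 0.038] x of top 0.0653 x rng [0.064 0.151]
 y -0.01 391 z [0.009 0.013 0.041] x of top 0.062 x rng [0.053 0.152]
 y 0.01 398 z [0.012 0.016 0.044] x of top 0.0695 x rng [0.052 0.154]
 y 0.03 386 z [0.013 0.02  0.051] x of top 0.0848 x rng [0.051 0.155]
 y 0.05 382 z [0.011 0.015 0.05 ] x of top 0.0634 x rng [0.051 0.144]
 y 0.07 87 z [0.012 0.017 0.051] x of top 0.093 x rng [0.054 0.14 ]
scene handle 4 [436.5 233.7] [3.6 2.4] 60.8 z [0.073 0.08 ]
 hi [0.436 0.236 0.08 ] lo [0.438 0.235 0.073]
```

```bash
cat > fit.py <<'E'
import sys; from h import *
from scipy.optimize import least_squares
from scipy.spatial.transform import Rotation as Ro
def sdbox(p,c,h):
    q=abs(p-np.array(c))-np.array(h); return np.linalg.norm(np.maximum(q,0),axis=1)+np.minimum(q.max(1),0)
def sd(p):
    a,b=np.array([-.062,0,.026]),np.array([-.150,0,.073]); t=np.clip((p-a)@(b-a)/((b-a)@(b-a)),0,1)
    D=[np.linalg.norm(p-a-t[:,None]*(b-a),axis=1)-.012, sdbox(p,[0,0,.001],[.044,.052,.001]), sdbox(p,[-.043,0,.015],[.001,.052,.015])]
    top=.030-(np.clip(p[:,0],-.044,.044)+.044)/.088*.023
    for s in(-1,1):
        q=np.c_[abs(p[:,0])-.044,abs(p[:,1]-s*.051)-.001,abs(p[:,2]-top/2)-top/2]; D.append(np.linalg.norm(np.maximum(q,0),axis=1)+np.minimum(q.max(1),0))
    return np.min(np.abs(D),0)
def fit(names,x0,load=True,zmin=.004):
    Q=[]
    for n in names:
        z=np.load("loc_"+n+".npz"); W=cloud(z["d"],z); hsv=cv2.cvtColor(z["im"],cv2.COLOR_RGB2HSV);H,S,V=[hsv[...,i].astype(int) for i in range(3)]
        m=(W[...,2]>zmin)&(((S<70)&(V>60))|((H>5)&(H<18)&(S>150))); q=W[m]; Q.append(q[np.random.default_rng(0).permutation(len(q))[:20000]])
    Q=np.vstack(Q); x=np.array(x0,float)
    for it,tol in enumerate((.02,.012,.007,.005)):
        R=Ro.from_euler("ZYX",x[3:]); q=R.inv().apply(Q-x[:3]); k=sd(q)<tol; P=Q[k]
        P=P[np.random.default_rng(1).permutation(len(P))[:3000]]
        x=least_squares(lambda v:sd(Ro.from_euler("ZYX",v[3:]).inv().apply(P-v[:3])),x,loss="soft_l1",f_scale=.002,x_scale=[.01]*3+[.1]*3).x
    R=Ro.from_euler("ZYX",x[3:]); print("inl",k.sum(),"pos",np.round(x[:3],4),"yaw,pitch,roll",np.round(np.degrees(x[3:]),1),"res",np.round(np.median(sd(R.inv().apply(P-x[:3]))),4))
    return x,R
if __name__=="__main__":
    x,R=fit(["wrist","top"],[.425,.10,.01,np.radians(-104),0,np.radians(9)])
    for y in(-.036,.036): print(y,np.round(x[:3]+R.apply([-.043,y,.022]),4))
    print("x axis",R.apply([1,0,0]))
E
python3 fit.py
```

```text
inl 11571 pos [0.4367 0.0961 0.012 ] yaw,pitch,roll [-96.7  -0.7   6.6] res 0.001
-0.036 [0.4036 0.1435 0.0291]
0.036 [0.4747 0.1352 0.0374]
x axis [-0.11622853 -0.99314332  0.01254129]
```

```bash
M="python3 -m inch"
python3 go.py 0.4036 0.1435 0.07 -6.7
$M '0.25 0 0.5 -0.04;0.47 -0.015 0.9 -0.066;0.47 -0.015 0.99 -0.066;0.47 -0.015 0.99 -0.066' -0.2 20 >/dev/null
python3 go.py 0.4036 0.1435 0.010 -6.7
```

```text
t 36.75 pos [0.3588 0.1569 0.1688] psi -18.5 tilt 0.07 F [ 0.  -0.  -1.1] M [-0.    0.02  0.01] gap 0.021 gf 0.0 q [ 0.58 -0.27 -0.91  2.1  -0.23  1.23 -2.13]
shift [ 0.467 -0.017  0.988] roll -0.066
t 37.15 pos [0.4009 0.1439 0.0671] psi -6.7 tilt 0.59 F [0.3 0.3 0.3] M [ 0.   -0.01  0.02] gap 0.0513 gf 0.0 q [ 0.6   0.07 -1.01  2.13  0.06  0.98 -2.13]
shift [0.033 0.002 0.571] roll -0.0
```

```bash
M="python3 -m inch"
$M '0.03 0 0.3 0;0.03 0 0.5 0;0.03 0 0.57 0;0.03 0 0.57 0' | egrep 'pos|wrist'
$M '0 0 0 0;0 0 0 0;0 0 0 0;0 0 0 0;0 0 0 0' 1 20 | egrep 'wrist|force|gap'
$M '0 0 -0.2 0;0 0 -0.5 0;0 0 -0.8 0;-0.1 0 -1 0;-0.1 0 -1 0' | egrep 'pos|wrist'; python3 go.py 0.345 0.20 0.10 30
```

```text
tool_pos: [0.4068, 0.1435, 0.014]
wrist_force: [-0.6, 0.2, 0.0]
wrist_force: [-2.4, 0.3, 6.5]
finger_gap: 0.0016
gripper_force: 22.3
tool_pos: [0.3978, 0.1449, 0.1152]
wrist_force: [0.8, -0.8, -4.7]
t 38.55 pos [0.3978 0.1449 0.1152] psi -6.7 tilt 0.29 F [ 0.8 -0.8 -4.7] M [-0.04  0.08 -0.03] gap 0.0016 gf 20.8 q [ 0.66 -0.07 -1.03  2.1  -0.06  1.08 -2.02]
shift [-0.59  -0.486  0.148] roll -0.204
```

```bash
M="python3 -m inch"
$M '-0.2 -0.15 0 -0.04;-0.4 -0.32 0.05 -0.08;-0.59 -0.49 0.1 -0.12;-0.59 -0.49 0.15 -0.16;-0.59 -0.49 0.15 -0.204;-0.59 -0.49 0.15 -0.204' | egrep 'pos|wrist'
cat > see.py <<'E'
import sys,math; from fit import *
# roll guess (deg) about scoop x for held scoop, grip at scoop (-.043,ys,zg)
ys=float(sys.argv[2]); ro=math.radians(float(sys.argv[1])); names=sys.argv[3:]
o=bot.get_obs(); T=Ro.from_rotvec(o["tool_rot"]).as_matrix(); g=o["tool_pos"]-T[:,2]*.019; yaw=math.atan2(T[1,1],T[0,1])
for n in names:
    im,d,c=grab(n); np.savez("loc_"+n+".npz",im=im,d=d,**c)
Rg=Ro.from_euler("ZYX",[yaw,0,ro]); x0=g-Rg.apply([-.043,ys,.026])
x,R=fit(names,[*x0,yaw,0,ro])
print("grasp in scoop",np.round(R.inv().apply(g-x[:3])*1000,1),"z axis",np.round(R.apply([0,0,1]),3),"low corners z",[round((x[:3]+R.apply([px,py,0]))[2],4) for px in(-.044,.044) for py in(-.052,.052)], "t",round(o["time"],2))
E
python3 see.py 0 -.036 scene top
```

```text
tool_pos: [0.343, 0.1997, 0.0969]
wrist_force: [0.3, -0.6, -3.2]
inl 2729 pos [0.3871 0.176  0.0937] yaw,pitch,roll [-60.3   1.    8.8] res 0.0007
grasp in scoop [-42.8 -22.9  25.3] z axis [-0.125 -0.09   0.988] low corners z [np.float64(0.0865), np.float64(0.1024), np.float64(0.085), np.float64(0.101)] t 39.15
```

```bash
M="python3 -m inch"
$M '0 0 0.3 0;0 0 0.6 0;0 0 0.75 0;0 0 0.85 0;0 0 0.85 0' | egrep 'pos|wrist'
$M '0 0 0 0;0 0 0 0;0 0 0 0' 0.5 20 | egrep 'wrist|gap'
$M '-0.15 0 0 0;-0.15 0 0.05 0;-0.15 0 0.05 0' | egrep 'pos|wrist'; python3 see.py 0 -.036 scene top
```

```text
tool_pos: [0.3436, 0.2004, 0.0125]
wrist_force: [-2.0, 0.0, 0.6]
wrist_force: [0.8, 0.4, 1.4]
finger_gap: 0.0212
tool_pos: [0.3313, 0.192, 0.008]
wrist_force: [0.7, -0.1, 0.3]
inl 2236 pos [0.3828 0.1728 0.0099] yaw,pitch,roll [-62.1  -7.9   0.2] res 0.0007
grasp in scoop [-38.3 -36.4  22.7] z axis [-0.067  0.121  0.99 ] low corners z [np.float64(0.0036), np.float64(0.0039), np.float64(0.0158), np.float64(0.0161)] t 40.35
```

```bash
M="python3 -m inch"
$M '0 0 0 0;0 0 0 0;0 0 0 0;0 0 0 0' 1 20 | egrep 'wrist|force|gap'
$M '0 0 -0.2 0;0 0 -0.5 0;0 0 -0.72 0;0 0 -0.72 0' 0.96 20 | egrep 'pos|wrist|gap'
$M '0 0 0 0;0 0 0 0;0 0 0 0' 0.957 20 | egrep 'wrist|force|gap'; python3 see.py 20 -.036 scene top
```

```text
wrist_force: [-2.3, -2.3, 6.5]
finger_gap: 0.0024
gripper_force: 19.8
tool_pos: [0.3333, 0.193, 0.0822]
wrist_force: [0.9, 0.2, -2.5]
finger_gap: 0.0019
wrist_force: [0.1, -0.2, -2.6]
finger_gap: 0.0019
gripper_force: 11.3
inl 2106 pos [0.3608 0.1607 0.053 ] yaw,pitch,roll [-60.9   1.3 -36.6] res 0.0007
grasp in scoop [-43.7 -35.5  28.5] z axis [0.53  0.274 0.802] low corners z [np.float64(0.085), np.float64(0.023), np.float64(0.0829), np.float64(0.0209)] t 41.55
```

```bash
M="python3 -m inch"
$M '0 0 0.1 0;0 0 0.2 0;0 0 0.24 0;0 0 0.24 0' | egrep 'pos|wrist'
$M '0.11 0 -0.06 0;0.22 0 -0.11 0;0.3 0 -0.13 0;0.38 0 -0.15 0;0.46 0 -0.155 0;0.46 0 -0.155 0' | egrep 'pos|wrist|force|gap'; python3 see.py -65 -.036 scene top
```

```text
tool_pos: [0.3306, 0.1925, 0.0555]
wrist_force: [0.9, 0.5, -2.6]
tool_pos: [0.3649, 0.2168, 0.071]
wrist_force: [-17.4, 0.8, 9.8]
finger_gap: 0.0022
gripper_force: 48.0
inl 1845 pos [0.386  0.179  0.0433] yaw,pitch,roll [-67.8   1.8 -44.1] res 0.0007
grasp in scoop [-44.4 -35.1  29. ] z axis [0.652 0.242 0.718] low corners z [np.float64(0.0808), np.float64(0.0085), np.float64(0.0781), np.float64(0.0058)] t 42.65
```

```bash
M="python3 -m inch"
$M '-0.25 -0.1 -0.1 0;-0.4 -0.25 -0.25 0;-0.4 -0.4 -0.25 0;-0.18 -0.49 -0.25 0;-0.18 -0.49 -0.25 0' | egrep 'pos|wrist|gap|force'; python3 see.py -44 -.036 scene top
```

```text
tool_pos: [0.3321, 0.2526, 0.0979]
wrist_force: [-0.1, 0.4, -3.4]
finger_gap: 0.0018
gripper_force: 9.6
inl 1907 pos [0.3528 0.2157 0.068 ] yaw,pitch,roll [-61.8   1.9 -47.5] res 0.0007
grasp in scoop [-43.9 -35.6  31.5] z axis [0.66  0.328 0.676] low corners z [np.float64(0.1077), np.float64(0.0312), np.float64(0.1048), np.float64(0.0282)] t 43.25
```

```bash
M="python3 -m inch"
$M '0 0 0.1 0;0 0 0.2 0;0 0 0.28 0;0 0 0.32 0;0 0 0.32 0' | egrep 'pos|wrist'
$M '0.07 0 -0.02 0;0.14 0 -0.03 0;0.21 0 -0.04 0;0.28 0 -0.045 0;0.35 0 -0.05 0;0.42 0 -0.04 0;0.42 0 -0.04 0' | egrep 'pos|wrist|force|gap'; python3 see.py -75 -.036 scene top
```

```text
tool_pos: [0.3306, 0.2481, 0.0643]
wrist_force: [1.0, -0.7, -1.3]
tool_pos: [0.3679, 0.2707, 0.0688]
wrist_force: [-0.7, -0.6, -3.5]
finger_gap: 0.0019
gripper_force: 7.7
inl 1830 pos [0.3895 0.2337 0.0411] yaw,pitch,roll [-61.7   1.6 -44.9] res 0.0007
grasp in scoop [-44.1 -33.1  31.2] z axis [0.63  0.317 0.708] low corners z [np.float64(0.079), np.float64(0.0057), np.float64(0.0766), np.float64(0.0032)] t 44.55
```

```bash
M="python3 -m inch"
$M '-0.25 0 0 0;-0.42 0 0.05 0;-0.42 0 0.11 0;-0.42 0 0.11 0' | egrep 'pos|wrist'
$M '0 0 0.03 0;0 0 0.03 0' | egrep 'pos|wrist'
$M '0.07 0 -0.01 0;0.14 0 -0.02 0;0.21 0 -0.03 0;0.28 0 -0.035 0;0.28 0 -0.035 0' | egrep 'pos|wrist|force|gap'; python3 see.py -65 -.036 scene top
```

```text
tool_pos: [0.3301, 0.2479, 0.0573]
wrist_force: [-0.4, -0.1, -2.8]
tool_pos: [0.3311, 0.2493, 0.0548]
wrist_force: [0.6, -0.6, -1.0]
tool_pos: [0.3558, 0.2641, 0.0585]
wrist_force: [0.3, -0.1, -2.0]
finger_gap: 0.0021
gripper_force: 7.2
inl 2100 pos [0.3831 0.2303 0.0321] yaw,pitch,roll [-61.    1.6 -33.7] res 0.0007
grasp in scoop [-44.1 -30.7  32.6] z axis [0.497 0.249 0.831] low corners z [np.float64(0.0622), np.float64(0.0044), np.float64(0.0597), np.float64(0.0019)] t 45.75
```

```bash
M="python3 -m inch"
$M '-0.1 0 0.2 0;-0.15 0 0.4 0;-0.17 0 0.5 0;-0.17 0 0.5 0' | egrep 'pos|wrist'
$M '0 0 0 0;-0.06 0 0.02 0;-0.06 0 0.04 0;-0.06 0 0.05 0' 0.7 20 | egrep 'pos|wrist|gap'; python3 see.py 0 -.036 scene top
```

```text
tool_pos: [0.34, 0.2544, 0.0079]
wrist_force: [-0.5, -0.3, -2.6]
tool_pos: [0.3352, 0.2512, 0.0033]
wrist_force: [1.4, -0.6, -0.1]
finger_gap: 0.0129
inl 1268 pos [0.3837 0.2301 0.0053] yaw,pitch,roll [-59.9   0.3  -0.2] res 0.0006
grasp in scoop [-42.7 -31.5  16.6] z axis [ 0.007 -0.003  1.   ] low corners z [np.float64(0.0058), np.float64(0.0053), np.float64(0.0052), np.float64(0.0048)] t 46.65
```

```bash
M="python3 -m inch"
$M '-0.06 0 0 0;-0.06 0 0 0;-0.06 0 0 0;-0.06 0 0 0' 1 20 | egrep 'wrist|gap|force'
$M '0 0 -0.3 0;0 0 -0.6 0;0 0 -0.85 0;0 0 -0.85 0' 0.958 20 | egrep 'pos|wrist|gap'
$M '0 0 0 0;0 0 0 0;0 0 0 0' 0.955 20 | egrep 'wrist|force|gap'; python3 see.py -40 -.036 scene top
```

```text
wrist_force: [-2.1, -0.5, 5.9]
finger_gap: 0.0016
gripper_force: 23.7
tool_pos: [0.3321, 0.2486, 0.0904]
wrist_force: [0.7, -0.3, -3.2]
finger_gap: 0.0017
wrist_force: [-0.2, -0.9, -3.7]
finger_gap: 0.0023
gripper_force: 12.2
inl 2510 pos [0.3716 0.2235 0.0728] yaw,pitch,roll [-60.6   1.2 -19.4] res 0.0006
grasp in scoop [-43.2 -34.8  21.8] z axis [0.299 0.146 0.943] low corners z [np.float64(0.091), np.float64(0.0564), np.float64(0.0892), np.float64(0.0546)] t 47.85
```

```bash
M="python3 -m inch"
$M '0 0 0 0;0 0 0 0' 0.953 20 | egrep 'wrist|force|gap'; python3 see.py -40 -.036 scene
$M '0 0 0 0;0 0 0 0' 0.952 20 | egrep 'wrist|force|gap'; python3 see.py -50 -.036 scene
```

```text
wrist_force: [0.1, -0.5, -3.5]
finger_gap: 0.0018
gripper_force: 8.8
inl 1040 pos [0.3727 0.2249 0.0746] yaw,pitch,roll [-60.8   0.6 -20.7] res 0.0006
grasp in scoop [-42.2 -35.6  20.8] z axis [0.314 0.164 0.935] low corners z [np.float64(0.0935), np.float64(0.0567), np.float64(0.0925), np.float64(0.0557)] t 48.15
wrist_force: [-0.4, -0.2, -3.0]
finger_gap: 0.0018
gripper_force: 5.7
inl 784 pos [0.3461 0.2092 0.0616] yaw,pitch,roll [-59.6  -0.6 -55.9] res 0.0007
grasp in scoop [-41.6 -34.8  30.9] z axis [0.711 0.425 0.561] low corners z [np.float64(0.1042), np.float64(0.0181), np.float64(0.1051), np.float64(0.0191)] t 48.4
```

```bash
M="python3 -m inch"
$M '0 0 0.08 0;0 0 0.15 0;0 0 0.18 0;0 0 0.18 0' 0.957 20 | egrep 'pos|wrist|force'
$M '0 0 0.03 0;0 0 0.03 0' | egrep 'pos|wrist|force'
$M '0.07 0 0 0;0.14 0 -0.01 0;0.21 0 -0.01 0;0.28 0 -0.01 0;0.28 0 -0.01 0' | egrep 'pos|wrist|force|gap'; python3 see.py -75 -.036 scene top
```

```text
tool_pos: [0.3309, 0.2494, 0.0713]
wrist_force: [-1.2, -1.3, 5.3]
gripper_force: 9.3
tool_pos: [0.3314, 0.2498, 0.0687]
wrist_force: [-1.6, -0.5, 7.7]
gripper_force: 10.0
tool_pos: [0.3549, 0.2629, 0.0686]
wrist_force: [0.3, -0.5, 0.2]
finger_gap: 0.002
gripper_force: 11.3
inl 1450 pos [0.3505 0.212  0.0536] yaw,pitch,roll [-63.7   0.2 -76.3] res 0.0007
grasp in scoop [-43.8 -26.6  33.8] z axis [0.871 0.43  0.237] low corners z [np.float64(0.1043), np.float64(0.0032), np.float64(0.104), np.float64(0.003)] t 49.55
```

```bash
M="python3 -m inch"
$M '0.06 0 0 0;0.12 0 0 0;0.18 0 0.01 0;0.18 0 0.01 0' | egrep 'pos|wrist|force|gap'; python3 see.py -88 -.03 scene top
```

```text
tool_pos: [0.3708, 0.272, 0.0673]
wrist_force: [0.4, -1.2, 1.3]
finger_gap: 0.0015
gripper_force: 13.6
inl 1537 pos [0.3597 0.2192 0.0541] yaw,pitch,roll [-66.8  -0.1 -80.8] res 0.0007
grasp in scoop [-44.  -27.   35.7] z axis [0.907 0.39  0.16 ] low corners z [np.float64(0.1053), np.float64(0.0026), np.float64(0.1055), np.float64(0.0028)] t 50.05
```

```bash
M="python3 -m inch"
$M '0 0 0 0;0 0 0 0;0 0 -0.2 0;0 0 -0.5 0;0 0 -0.5 0' 1 60 | egrep 'pos|wrist|force|gap'; python3 see.py -85 -.03 scene top
python3 - <<'E'
from h import *
for n in("top0","scene0","w0"):
    z=np.load(n+".npz"); W=cloud(z["d"],z); hsv=cv2.cvtColor(z["im"],cv2.COLOR_RGB2HSV);H,S=hsv[...,0],hsv[...,1]
    m=((H<8)|(H>172))&(S>120)&(abs(W[...,0]-.495)<.09)&(abs(W[...,1]-.327)<.09)&(W[...,2]>.015)&(W[...,2]<.074)
    P=W[m][:,:2]-[.4947,.3273]; best=None
    for a in np.arange(15,28,.5):
        t=np.radians(a); y=P@[-np.sin(t),np.cos(t)]; h=np.histogram(y,np.arange(-.06,.06,.001))[0]; s=(h.astype(float)**2).sum()
        if best is None or s>best[0]: best=(s,a,h,P@[np.cos(t),np.sin(t)])
    h=best[2]; k=np.argsort(h)[::-1][:8]; print(n,len(P),"yaw",best[1],sorted([(int(-60+i),int(h[i])) for i in k]),"x rng",np.round(np.percentile(best[3],[1,99]),3))
E
```

```text
tool_pos: [0.3713, 0.2733, 0.1195]
wrist_force: [1.1, 0.0, -3.6]
finger_gap: 0.001
gripper_force: 42.2
inl 1660 pos [0.3624 0.2214 0.1044] yaw,pitch,roll [-64.6   0.8 -79.4] res 0.0007
grasp in scoop [-43.6 -27.4  35.9] z axis [0.889 0.419 0.184] low corners z [np.float64(0.1561), np.float64(0.0539), np.float64(0.1548), np.float64(0.0526)] t 50.65
top0 785 yaw 20.0 [(-24, 15), (-23, 172), (-22, 124), (-11, 14), (-10, 13), (29, 26), (30, 159), (31, 132)] x rng [-0.049  0.056]
scene0 1585 yaw 20.0 [(-10, 58), (-9, 203), (-8, 252), (-7, 132), (-6, 47), (32, 189), (33, 272), (34, 145)] x rng [-0.048  0.057]
w0 4615 yaw 20.0 [(-23, 578), (-22, 999), (-16, 46), (-11, 82), (-10, 92), (30, 995), (31, 1436), (32, 23)] x rng [-0.046  0.057]
```

```bash
M="python3 -m inch"
$M '0 0 -0.3 0;0 0 -0.5 -0.04;0.1 0 -0.66 -0.08;0.2 -0.04 -0.66 -0.12;0.35 -0.07 -0.66 -0.16;0.5 -0.1 -0.66 -0.2;0.65 -0.12 -0.66 -0.24;0.77 -0.14 -0.66 -0.28' | egrep 'pos'
python3 go.py 0.4303 0.324 0.185 114.6
```

```text
tool_pos: [0.4291, 0.3221, 0.1806]
t 51.55 pos [0.4291 0.3221 0.1806] psi 80.8 tilt 0.22 F [-1.1  0.4 -2.5] M [ 0.03  0.06 -0.02] gap 0.0008 gf 42.6 q [ 0.41  0.37 -1.3   1.77  0.37  1.29 -1.14]
shift [ 0.02   0.009 -0.044] roll -0.188
```

```bash
M="python3 -m inch"
$M '0 0 0 -0.045;0 0 0 -0.09;0 0 0 -0.13;0 0 0 -0.17;0 0 0 -0.192;0 0 0 -0.192' | egrep 'pos|wrist'
python3 go.py 0.4303 0.324 0.185 114.6; python3 see.py -80 -.03 scene top
```

```text
tool_pos: [0.4284, 0.3216, 0.1811]
wrist_force: [-0.2, 0.0, -3.3]
t 52.15 pos [0.4284 0.3216 0.1811] psi 115.0 tilt 0.2 F [-0.2  0.  -3.3] M [ 0.03  0.07 -0.01] gap 0.0011 gf 42.8 q [ 0.43  0.4  -1.35  1.77  0.4   1.31 -0.57]
shift [ 0.013  0.027 -0.039] roll 0.002
inl 1414 pos [0.4792 0.3079 0.1667] yaw,pitch,roll [ 19.7   0.5 -79.9] res 0.0007
grasp in scoop [-43.4 -27.2  35.4] z axis [-0.33   0.927  0.176] low corners z [np.float64(0.2183), np.float64(0.1159), np.float64(0.2175), np.float64(0.1151)] t 52.15
```

```bash
M="python3 -m inch"
$M '0.063 0.045 0 0;0.063 0.045 0.1 0;0.063 0.045 0.2 0;0.063 0.045 0.3 0;0.063 0.045 0.36 0;0.063 0.045 0.42 0;0.063 0.045 0.42 0' | egrep 'pos|wrist|gap|force'; python3 see.py -80 -.03 scene top; python3 go.py
```

```text
tool_pos: [0.4304, 0.3293, 0.1403]
wrist_force: [-0.4, -0.6, -3.1]
finger_gap: 0.0007
gripper_force: 42.6
inl 1269 pos [0.4809 0.3161 0.1263] yaw,pitch,roll [ 18.5   1.  -79.7] res 0.0007
grasp in scoop [-44.2 -26.6  33.8] z axis [-0.31   0.934  0.178] low corners z [np.float64(0.1782), np.float64(0.0759), np.float64(0.1767), np.float64(0.0743)] t 52.95
t 53.05 pos [0.4309 0.3299 0.1413] psi 115.0 tilt 0.01 F [ 0.3  0.3 -3.3] M [ 0.08  0.   -0.01] gap 0.0012 gf 42.6 q [ 0.36  0.45 -1.29  1.8   0.45  1.24 -0.62]
```

```bash
M="python3 -m inch"
$M '0 0 0.05 0;0 0 0.1 0;0 0 0.15 0;0 0 0.15 0' | egrep 'pos|wrist'
$M '0 0 0.05 0;0 0 0.1 0;0 0 0.1 0' | egrep 'pos|wrist|force'; python3 see.py -80 -.03 scene top
```

```text
tool_pos: [0.4304, 0.3294, 0.1253]
wrist_force: [0.1, 0.7, -4.1]
tool_pos: [0.4312, 0.3299, 0.1158]
wrist_force: [2.0, -0.6, -5.4]
gripper_force: 42.6
inl 1134 pos [0.4825 0.3164 0.1016] yaw,pitch,roll [ 20.6   0.6 -80.7] res 0.0007
grasp in scoop [-43.7 -27.4  35.6] z axis [-0.345  0.924  0.162] low corners z [np.float64(0.1534), np.float64(0.0507), np.float64(0.1525), np.float64(0.0498)] t 53.75
```

```bash
M="python3 -m inch"
$M '0.03 -0.02 0.04 0;0.06 -0.04 0.08 0;0.08 -0.04 0.12 0;0.08 -0.04 0.16 0;0.08 -0.04 0.16 0' 0.957 20 | egrep 'pos|wrist|force'
$M '0.02 0 0.05 0;0.03 0 0.1 0;0.03 0 0.15 0;0.03 0 0.15 0' | egrep 'pos|wrist|force|gap'; python3 see.py -84 -.03 scene top
```

```text
tool_pos: [0.423, 0.3351, 0.0993]
wrist_force: [0.4, -1.2, -4.3]
gripper_force: 9.0
tool_pos: [0.4222, 0.3379, 0.0844]
wrist_force: [0.7, -1.6, -4.6]
finger_gap: 0.0015
gripper_force: 7.6
inl 744 pos [0.4739 0.3172 0.0725] yaw,pitch,roll [ 17.7   1.1 -85.8] res 0.0007
grasp in scoop [-43.6 -27.3  37.6] z axis [-0.303  0.95   0.073] low corners z [np.float64(0.1253), np.float64(0.0216), np.float64(0.1235), np.float64(0.0198)] t 54.75
```

```bash
M="python3 -m inch"
$M '0 0 0.04 0;0 0 0.07 0;0 0 0.07 0' | egrep 'pos|wrist|force'
$M '0 0 0 0;0 0 0 0;0 0 0 0' 0.8 20 | egrep 'wrist|gap'; python3 see.py -88 -.03 scene top
```

```text
tool_pos: [0.4226, 0.338, 0.0779]
wrist_force: [0.7, -1.2, -3.3]
gripper_force: 7.5
wrist_force: [-2.0, -1.4, -0.3]
finger_gap: 0.0087
inl 699 pos [0.4744 0.318  0.0644] yaw,pitch,roll [ 18.3   0.4 -87.1] res 0.0007
grasp in scoop [-43.6 -30.9  37.6] z axis [-0.313  0.948  0.051] low corners z [np.float64(0.1166), np.float64(0.0127), np.float64(0.116), np.float64(0.0121)] t 55.45
```

```bash
M="python3 -m inch"
$M '0 0 -0.2 0;0 0 -0.5 0;0 0 -0.55 0;0 0 -0.55 0' | egrep 'pos|wrist'
python3 see.py -88 -.03 scene | head -1; python3 go.py 0.4005 0.3082 0.133 110
```

```text
tool_pos: [0.4237, 0.3391, 0.1346]
wrist_force: [-0.3, -0.5, -0.6]
inl 321 pos [0.4691 0.3278 0.1049] yaw,pitch,roll [  19.7   -2.  -107.2] res 0.0008
t 56.0 pos [0.4231 0.3383 0.1334] psi 115.0 tilt 0.09 F [ 0.1 -0.4  0.4] M [-0.   -0.01  0.  ] gap 0.0087 gf 0.0 q [ 0.33  0.45 -1.28  1.81  0.46  1.22 -0.64]
shift [-0.177 -0.332  0.004] roll 0.028
```

```bash
M="python3 -m inch"
$M '-0.1 -0.2 0 0.014;-0.18 -0.33 0 0.028;-0.18 -0.33 0 0.028' 1 20 | egrep 'pos|wrist'
cat > chk.py <<'E'
from fit import *; import math
for n in("scene","top"):
    im,d,c=grab(n); np.savez("loc_"+n+".npz",im=im,d=d,**c)
x,R=fit(["scene","top"],[.4744,.318,.0644,math.radians(18.3),0,math.radians(-87)])
a=math.radians(20); d=x[:2]-[.4908,.3379]; print("rack x",round(d@[math.cos(a),math.sin(a)],4),"y",round(d@[-math.sin(a),math.cos(a)],4),"z",round(x[2]-.01,4),"t",bot.get_obs()["time"])
E
python3 chk.py; python3 go.py 0.4005 0.3082 0.088 110
```

```text
tool_pos: [0.3994, 0.3057, 0.1319]
wrist_force: [-0.0, 0.2, -0.7]
inl 1552 pos [0.4732 0.3208 0.0648] yaw,pitch,roll [ 18.7   0.6 -90.4] res 0.0007
rack x -0.0224 y -0.01 z 0.0548 t 56.4
t 56.4 pos [0.4007 0.3074 0.1328] psi 110.0 tilt 0.04 F [-0.1  0.4 -1.2] M [ 0.02 -0.01  0.02] gap -0.0002 gf 0.0 q [ 0.46  0.34 -1.32  1.9   0.35  1.18 -0.64]
shift [0.008 0.001 0.448] roll -0.0
```

```bash
M="python3 -m inch"
$M '0 0 0.2 0;0 0 0.4 0;0 0 0.45 0;0 0 0.45 0' | egrep 'pos|wrist'
$M '0 0.08 0 0;0 0.14 0 0;0 0.2 0 0;0 0.26 0 0;0 0.32 0 0;0 0.38 0 0;0 0.38 0 0' | egrep 'pos|wrist'
$M '0 0.03 0 0;0 0.06 0 0;0 0.06 0 0' | egrep 'pos|wrist'; python3 chk.py
```

```text
tool_pos: [0.3998, 0.3083, 0.0876]
wrist_force: [0.0, 0.4, 0.1]
tool_pos: [0.437, 0.3212, 0.0883]
wrist_force: [-0.2, 0.1, 0.1]
tool_pos: [0.442, 0.3231, 0.0883]
wrist_force: [-0.2, 0.1, -0.4]
inl 907 pos [0.4989 0.3309 0.0651] yaw,pitch,roll [ 20.3   1.5 -91.3] res 0.0007
rack x 0.0053 y -0.0094 z 0.0551 t 57.9
```

Rack x is now +5 mm. I'll push the last bit to the stop and watch the force.

```bash
M="python3 -m inch"
$M '0 0.03 0 0;0 0.06 0 0;0 0.06 0 0' | egrep 'pos|wrist'
$M '0 0.03 0 0;0 0.03 0 0' | egrep 'pos|wrist'; python3 chk.py
```

```text
tool_pos: [0.4455, 0.3248, 0.088]
wrist_force: [-6.2, -0.9, 3.8]
tool_pos: [0.4458, 0.3253, 0.0877]
wrist_force: [-11.6, -4.5, 7.8]
inl 829 pos [0.5017 0.3332 0.0653] yaw,pitch,roll [ 20.7   1.2 -92.8] res 0.0007
rack x 0.0086 y -0.0081 z 0.0553 t 58.5
```

```bash
M="python3 -m inch"
$M '0 -0.2 0 0;0 -0.4 0 0;0 -0.6 -0.1 0;0 -0.6 -0.5 0;0 -0.6 -0.9 0;0 -0.6 -0.9 0' - | egrep 'pos|wrist'
python3 chk.py; python3 nuts.py; python3 - <<'E'
from h import *
im,d,c=grab("top"); W=cloud(d,c); hsv=cv2.cvtColor(im,cv2.COLOR_RGB2HSV);H,S=hsv[...,0].astype(int),hsv[...,1]
b=W[190:215,285:306]; b=b[b[...,2]>.05]; print("bottle",len(b),b.mean(0))
m=(H>22)&(H<36)&(S>120)&(W[...,2]>.03)&(W[...,2]<.08); m[:155]=0;m[182:]=0;m[:,:245]=0;m[:,295:]=0; print("tape",W[m].mean(0))
E
```

```text
tool_pos: [0.3966, 0.308, 0.1832]
wrist_force: [0.7, 0.9, -0.2]
inl 1794 pos [0.5016 0.3319 0.0652] yaw,pitch,roll [ 22.1  -0.4 -92.4] res 0.0008
rack x 0.0081 y -0.0093 z 0.0552 t 59.2
scene [407 178  33  19 271] [ 0.424 -0.404  0.019] zmax 0.029
top [477 242  15  26 169] [ 0.442 -0.406  0.02 ] zmax 0.025
top [480 270  13  12  79] [ 0.391 -0.41   0.02 ] zmax 0.025
bottle 166 [0.54204072 0.02196722 0.07271502]
tape [0.62733807 0.10043385 0.05964749]
```

```bash
python3 -c "
from cell import bot
print(bot.close_job())"
```

```text
the job is handed in; nothing more can be done
None
```

I handed the job in at 59 s of the 72 s allowed, with no verdict returned. By my last measurements, all three nuts are in the kit box's empty compartment, the scoop is on edge in the wide slot with its front at the stop and its handle out at the open end, and the bottle and tape measure have not moved.

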